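# Stopper the leaning flask and stand up its data tablet

### The job

Finish the specimen display: gently set the smaller of the two stoppers fully home in the neck of the leaning flask, so that its flange sits flush on the rim, and take the data tablet off its leaning rest and stand it upright on a long thin edge on the flat wooden plinth, centred and running along the plinth's length. Leave the wider stopper, the glass tube, the tin canister and the magnifier where they are.

Things in the scene. Friction and masses are not known exactly. Their poses are not given: they have to be found in the camera images.
- stopper: The smaller loose stopper, 65 mm tall, standing in one of the two holes of the pinning stage (which hole varies). Origin at the centre of its narrow foot, z up along its axis. From the foot: cork taper 28 mm long, 16 mm diameter at the foot and 23 mm at its top; flange 40 mm diameter from 28 to 33 mm; cylindrical grip knob 20 mm diameter from 33 to 65 mm.
- stopper_seat (a point): Centre of the underside of the smaller stopper's flange, 28 mm above its foot; meets the flask rim when the stopper is home.
- bung: The wider stopper, too big for the flask, in the other hole: 65 mm tall, taper 25 to 31 mm diameter, flange 50 mm diameter, knob 29 mm diameter. Origin at its foot centre. Leave it alone.
- stage: Fixed boxwood pinning stage, 80 x 170 x 42 mm (x, y, z), origin under its centre. Two holes of 34 mm diameter, 36 mm deep, at y = -42 and +42 mm; the stoppers' flanges rest on its top, with a few mm of side play.
- flask: Fixed green glass flask leaning 30 degrees on a cork-faced setting block. Origin at the centre of its underside, z along the neck towards the mouth (up and towards the block's -x side). Body 60 mm diameter up to 58 mm, shoulder to 78 mm, straight neck 36 mm outside and 27 mm inside diameter from 78 to 120 mm; the neck is open about 42 mm deep.
- flask_mouth (a point): Centre of the flask's rim, 120 mm along its axis; same axes as the flask.
- block: Fixed setting block under the flask, base 130 x 100 mm, origin under its centre; nothing of it reaches higher than 100 mm. It holds the flask so that the mouth lies 25 mm towards its -x and 146 mm up.
- tablet: Loose flat wooden data tablet, 14 mm thick (x) x 100 mm (y) x 85 mm (z), both faces alike. Origin at the middle of the long edge that is down at the start, z towards the other long edge. It starts leaning back 35 degrees from upright on its rest.
- tablet_center (a point): Centre of the tablet, 42.5 mm from its lower long edge.
- easel: Fixed leaning rest of the tablet, base 100 x 90 mm, origin under its centre. Its back board, 8 mm thick, stands behind the tablet (at the tablet's +x face) up to 40 mm of the tablet's height; the upper 45 mm of the tablet stand free on both faces. A ledge under the tablet's edge.
- plinth: Fixed flat wooden plinth, 70 mm (x) x 150 mm (y) x 12 mm high, origin at the centre of its underside. The tablet goes on its top.
- tube: Loose tall glass specimen tube, 30 mm diameter (34 at the rim), 155 mm tall, on a round foot 60 mm wide and 12 mm high. Origin under the foot. Leave it alone.
- canister: Loose tin canister, 64 mm diameter, 75 mm tall, origin under its centre. Leave it alone.
- magnifier: Loose hand magnifier lying flat, 170 mm long, 12 mm thick; lens 82 mm across, centred 45 mm towards its +x, handle along -x. Leave it alone.
Not all that is in view belongs to the job. Leave any green look-alike of the stopper alone. What is shaped like the block but turquoise is not meant.

How it is judged:
By the outcome, as a careful person would: the job done as asked, in the order asked, and still so for the second after the job is handed in, with the robot touching nothing.
It also fails if it takes over 64 s, if anything falls off the work surface, if the arm or the gripper's body presses on something with over 40 N, if the wrist force passes 120 N, or if a joint passes its speed limit or range.

### The arm

A 7-joint arm with a two-finger parallel gripper is mounted at the origin on the work surface. World frame = base frame: x ahead of the robot, y to its left, z up, the work surface at z = 0. Lengths are in m, angles in rad, forces in N, time in s.
With the tool pointing down it reaches from about 0.4 to 0.875 m from the base axis. Payload 19.3 kg.
Tool frame: the origin (TCP) lies at the very end of the fingers, on their centre line; the grasp point (between the pads) lies 19 mm behind it; z points along the fingers, y is the line along which they close (so a half turn about z gives the same grasp; the last joint's range is limited). The gripper opens to 85 mm and grips with 20 to 120 N. Pads are 22 mm wide; open, the fingers measure 114 mm over their backs; the gripper's body (76 mm by 85 mm) begins 54 mm behind the grasp point. The pads swing forward as they close: fully open they stand 13 mm farther back than shut.
Start: joints at [-1.208, 0.521, -0.036, 1.599, 0.021, 1.021, -0.113], TCP at [0.262, 0.567, 0.231] pointing down, gripper open.
Joint ranges: [-2.91, 2.91], [-0.3, 2.13], [-1.5, 1.42], [0.17, 2.43], [-1.26, 4.41], [0.16, 1.93], [-2.52, 2.52]. Speed limits (rad/s): [1.89, 1.89, 2.39, 2.39, 3.01, 3.01, 3.01].

### API

Orientations are given as [roll, pitch, yaw] about the fixed x, y, z axes, in that order (R = Rz(yaw) Ry(pitch) Rx(roll)).
In Python, from workcell import observe, grab_frame, job_done gives the robot as it stands.
- The arm moves only by the tool move_arm, never from a script. Its argument "plan" is a list that holds one entry, the list of rows, each a list of 7 numbers: the shift along the tool's x, y, z each as a share of 0.02 m, from -1 to 1, then the turn, a rotation vector about the tool's x, y, z each as a share of 6 degrees, from -1 to 1, then the opening, from -1 (shut) to 1 (fully open). A call has exactly 10 rows; each row shifts and turns the commanded pose from where the row before left it, along the tool's axes as they then stand; what a row does not reach is not made up. A row lasts 1/10 s, in which the tool goes at most 50 mm and 8.59 degrees, less where a joint would pass 70% of its speed; a pose out of reach is approached as far as the arm can. A call with a number of a shift or a turn outside -1 to 1 is refused whole. A call with a gripper value outside its range is refused whole. The fingers move at their own pace and stop on an object; "grip_force" is the grip in N (left out, the last holds). Time passes only in rows, so rows that do not move let the fingers close, or fill a call up. It gives the time, the measured TCP pose, the force, the opening and the grip force at its end, in the units of the state.
- observe(): the state, without advancing time (a new reading comes with each control period).
- grab_frame(name): name is "scene" or "top" or "wrist"; returns a dict with "color" (420x560x3 uint8, red, green, blue), "intrinsics" (3x3 intrinsics, pixels), "k1" (the pictures are not rectified: a ray, as slopes to the right and down, at radius r is drawn at 1 + k1 r^2 times it, then the intrinsics apply), "position" and "orientation" of the camera in the world; the wrist camera has in their place "tool_from_camera" (4x4, takes a point from camera to tool coordinates, whose origin is the TCP and whose axes are the flange's). Camera axes: x right, y down, z forward; pixel columns grow to the right and rows downward; lengths in m; the calibration is good to about 2 mm. A picture is of the moment at which its call begins: read the wrist's pose just before it. There is no depth.
- job_done(): hands the job in; it is judged then, once.
The state is a dict: "clock": time; "qpos": joint angles; "qd": joint speeds; "joint_efforts": joint torques, N m; "position": TCP position; "tool_rot": TCP orientation; "force": force on the tool from outside, world axes, zero at the start; "moment": the same for the moment, N m; "grip_width": finger opening in m; "finger_force": force on a finger pad.
Only numpy, scipy, OpenCV 4.12 (cv2) and the standard library are available. Lean on these libraries where they do the work, as an engineer would, in place of code of your own. Each camera call takes 0.05 s, during which the arm holds its last target. There are 200 camera calls.

## Working session

There is one attempt and no reset: what is moved stays moved. The work goes in short steps, Python scripts to look and compute and a tool call to move; the robot and the scene stay as the last step left them, time stands still between calls to the robot, and variables do not carry over. Pictures are saved under pics/ and viewed, at most 10 in all, crops included, and the job is handed in when it is done.

Besides the shell and the picture viewer there is one more tool, called after "Emit:" as a command line: name --argument value ..., lists and objects as JSON in quotes. move_arm: Moves the arm, as the interface text tells. Shift numbers are shares of 0.02 m and turn numbers shares of 6 degrees, none past 1 either way. Its arguments: {"type":"object","properties":{"plan":{"type":"array"},"grip_force":{"type":"number"}},"required":["plan"]}

```bash
mkdir -p pics; ls; cat > h.py <<'E'
import numpy as np, cv2, pickle
from scipy.spatial.transform import Rotation as R
from workcell import observe, grab_frame
def RM(o):
    o=np.array(o,float)
    if o.shape==(3,3): return o
    return R.from_euler('xyz',o).as_matrix() if o.size==3 else R.from_quat(o).as_matrix()
def grab(n,save=None):
    s=observe(); f=grab_frame(n)
    if n=='wrist':
        T=np.eye(4);T[:3,:3]=RM(s['tool_rot']);T[:3,3]=s['position']
        T=T@np.array(f['tool_from_camera']); f['R']=T[:3,:3];f['p']=T[:3,3]
    else: f['R']=RM(f['orientation']);f['p']=np.array(f['position'])
    if save: cv2.imwrite('pics/'+save+'.png',f['color'][:,:,::-1])
    pickle.dump(f,open(n+'.pkl','wb'))
    return f
def ray(f,u,v):
    K=np.array(f['intrinsics']);d=np.array([(u-K[0,2])/K[0,0],(v-K[1,2])/K[1,1]]);s=d.copy()
    for _ in range(20): s=d/(1+f['k1']*(s@s))
    r=f['R']@np.array([s[0],s[1],1]); return f['p'],r/np.linalg.norm(r)
def onz(f,u,v,z):
    p,r=ray(f,u,v); return p+r*(z-p[2])/r[2]
def two(f,a,g,b):
    p,r=ray(f,*a);q,s=ray(g,*b)
    t=np.linalg.lstsq(np.c_[r,-s],q-p,rcond=None)[0]; A=p+r*t[0];B=q+s*t[1]
    return (A+B)/2,np.linalg.norm(A-B)
def proj(f,P):
    K=np.array(f['intrinsics']);c=f['R'].T@(np.array(P)-f['p']);s=c[:2]/c[2];s=s*(1+f['k1']*(s@s))
    return K[0,0]*s[0]+K[0,2],K[1,1]*s[1]+K[1,2]
def load(n): return pickle.load(open(n+'.pkl','rb'))
E
python3 - <<'E'
from h import *
s=observe();print(s)
for n in('top','scene'):
    f=grab(n,n+'0');print(f['p'],f['R'].round(3),f['intrinsics'],f['k1'])
E
```

```text
pics
{'clock': 0.0, 'qpos': array([-1.20823288,  0.52199434, -0.03633614,  1.59999455,  0.02119899,
        1.02108611, -0.1128263 ]), 'qd': array([ 0.00037963,  0.00073691, -0.00014345,  0.00232878,  0.00087702,
        0.00042675,  0.00106453]), 'joint_efforts': array([ 8.01547540e-04, -9.27132583e+01,  1.98044367e+00, -3.69932699e+01,
        1.78009114e-02,  8.31580139e-03, -5.08294505e-06]), 'position': array([0.26200374, 0.56707137, 0.2307427 ]), 'tool_rot': array([-3.14049764e+00,  7.25271747e-05,  2.70879977e+00]), 'force': array([ 0.62190638, -0.98582237,  0.11769356]), 'moment': array([ 0.01807911,  0.02936245, -0.01851438]), 'finger_force': 0.0, 'grip_width': 0.0857934382148722}
[0.37291212 0.03154892 1.2755515 ] [[-0.06  -0.976  0.209]
 [-0.998  0.059 -0.012]
 [-0.    -0.21  -0.978]] [[496.30744102   0.         280.99029753]
 [  0.         496.30744102 208.09589222]
 [  0.           0.           1.        ]] -0.17722906664792498
[ 1.00765414 -0.57776985  0.92705918] [[ 0.834  0.403 -0.376]
 [ 0.551 -0.63   0.547]
 [-0.017 -0.664 -0.748]] [[460.07266468   0.         279.54647648]
 [  0.         460.07266468 211.7260245 ]
 [  0.           0.           1.        ]] -0.1544701714070345
```

View pics/top0.png

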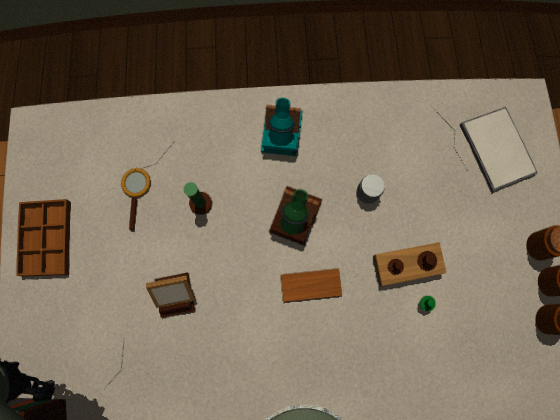

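View pics/scene0.png

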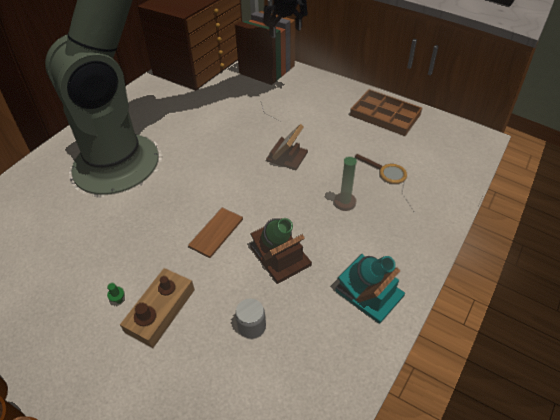

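The top view shows the stage at about (410,265). The small stopper is in its left hole (396,267) and the bung in the right (428,261). The flask is at (296,210) with its mouth near (301,194), the plinth at (311,285), and the tablet on its easel at (172,292). The turquoise block (282,130) and the green look-alike (428,303) are decoys.

```bash
python3 - <<'E'
from h import *
t=load('top');s=load('scene')
a=cv2.resize(t['color'][170:320,140:450],None,fx=2.58,fy=2.58,interpolation=cv2.INTER_CUBIC)
cv2.imwrite('pics/topc.png',np.clip(a[:,:,::-1].astype(float)*1.8,0,255))
b=cv2.resize(s['color'][110:350,100:420],None,fx=2.5,fy=2.5,interpolation=cv2.INTER_CUBIC)
cv2.imwrite('pics/scec.png',np.clip(b[:,:,::-1].astype(float)*1.8,0,255))
for n,uv,z in [('stop',(396,267),.071),('bung',(428,261),.071),('mouth',(301,194),.146),('plinth',(311,285),.012),('tab',(172,292),.06),('tube',(191,190),.155),('can',(372,185),.075),('mag',(136,183),.01),('fake',(428,303),.03)]:
    print(n,onz(t,*uv,z).round(3))
E
```

```text
stop [ 0.467 -0.256  0.071]
bung [ 0.476 -0.338  0.071]
mouth [ 0.646 -0.031  0.146]
plinth [ 0.44  -0.048  0.012]
tab [0.439 0.296 0.06 ]
tube [0.669 0.225 0.155]
can [ 0.676 -0.215  0.075]
mag [0.736 0.4   0.01 ]
fake [ 0.373 -0.339  0.03 ][ WARN:0@0.296] global loadsave.cpp:1063 imwrite_ Unsupported depth image for selected encoder is fallbacked to CV_8U.
```

View pics/topc.png

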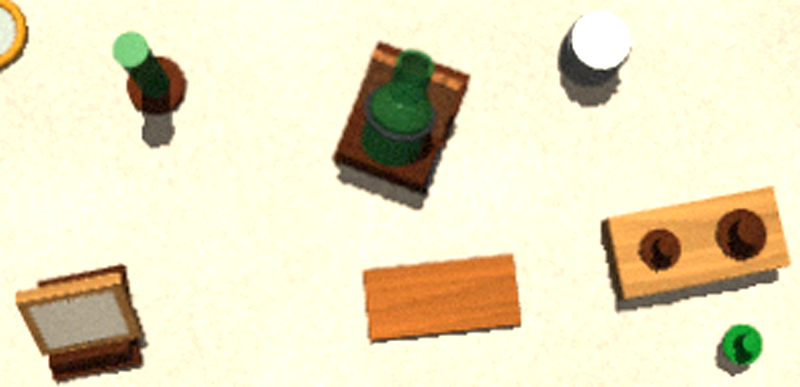

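View pics/scec.png

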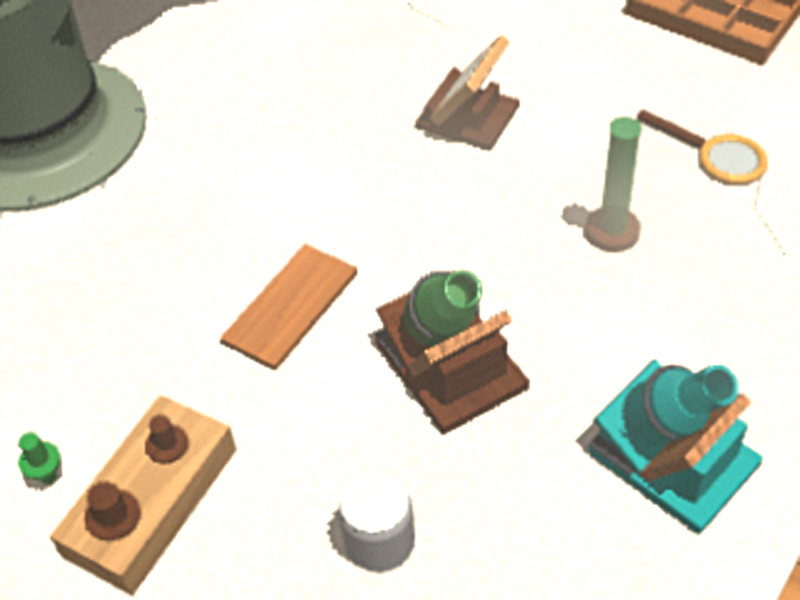

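The crops show the tablet leaning towards +x, away from the robot. The flask also leans away and slightly right, with its rim at top pixel (302,194) and scene pixel (285,225). Next I'll get numbers from both views.

```bash
cat >> h.py <<'E'
def tc(x,y): return (x/2.58+140-.3,y/2.58+170-.3)
def sc(x,y): return (x/2.5+100-.3,y/2.5+110-.3)
def quad(f,lo,hi,roi,z):
    h=cv2.cvtColor(f['color'],cv2.COLOR_RGB2HSV); m=cv2.inRange(h,lo,hi); k=np.zeros_like(m); x0,y0,x1,y1=roi;k[y0:y1,x0:x1]=m[y0:y1,x0:x1]
    k=cv2.morphologyEx(k,cv2.MORPH_CLOSE,np.ones((3,3)))
    c=max(cv2.findContours(k,0,2)[0],key=cv2.contourArea)
    P=np.array([onz(f,*p[0],z)[:2] for p in cv2.convexHull(c)],np.float32)
    return cv2.minAreaRect(P*1000)
E
python3 - <<'E'
from h import *
t=load('top');s=load('scene')
for n,f,roi in(('t',t,(275,262,348,308)),('s',s,(180,200,250,262))):
    print('plinth',quad(f,(0,60,50),(25,255,255),roi,.012))
for n,f,roi in(('t',t,(370,235,450,292)),):
    print('stage',quad(f,(5,40,90),(30,255,255),roi,.042))
print('mouth',two(t,tc(416,62),s,sc(463,288)))
print('flange',two(t,tc(660,249),s,sc(166,443)), onz(t,*tc(660,249),.047),onz(s,*sc(166,443),.047))
a=[onz(t,*tc(*p),.0) for p in((335,160),(425,188),(468,75),(378,45))]
print('block',np.round(a,3))
print('tab corners', [ (onz(t,*tc(*p),z)).round(3) for p,z in (((18,292),.09),((125,275),.09),((45,350),.02),((140,338),.02))])
print('tabtop R/L',two(t,tc(125,275),s,sc(505,40)))
E
```

```text
plinth ((440.5406799316406, -47.389793395996094), (74.61785125732422, 152.9134979248047), 2.1126046180725098)
plinth ((445.497314453125, -52.57770538330078), (74.68304443359375, 154.00698852539062), 2.4562201499938965)
stage ((477.2597961425781, -300.8565979003906), (208.35528564453125, 143.00741577148438), 85.64228820800781)
mouth (array([ 0.64608718, -0.03157318,  0.14526577]), np.float64(0.0009947725506840035))
flange (array([ 0.47076391, -0.26169217,  0.04258794]), np.float64(0.000314156724009909)) [ 0.47051386 -0.26052079  0.047     ] [ 0.47332857 -0.26337897  0.047     ]
block [[ 0.585  0.049  0.   ]
 [ 0.551 -0.039  0.   ]
 [ 0.665 -0.092  0.   ]
 [ 0.702 -0.002  0.   ]]
tab corners [array([0.462, 0.351, 0.09 ]), array([0.473, 0.249, 0.09 ]), array([0.409, 0.344, 0.02 ]), array([0.417, 0.249, 0.02 ])]
tabtop R/L (array([0.48648644, 0.25176495, 0.16160299]), np.float64(0.04941645613893116))
```

```bash
cat >> h.py <<'E'
def plan(p1,R1,N,p0=None,R0=None):
    if p0 is None: s=observe();p0=s['position'];R0=RM(s['tool_rot'])
    w=R.from_matrix(R0.T@R1).as_rotvec()/N; S=R.from_rotvec(w).as_matrix()
    A=sum(np.linalg.matrix_power(S,k) for k in range(N))
    d=np.linalg.solve(A,R0.T@(np.array(p1)-p0))
    print(N,'rows each', (d/.02).round(3).tolist(),(np.degrees(w)/6).round(3).tolist())
def down(yaw,tilt=0): # tool y azimuth yaw-90 => tilt in that plane: tool z = -(sin t * h, cos t), h azimuth yaw-90
    return RM([np.pi,0,np.radians(yaw)])@R.from_euler('x',tilt,degrees=True).as_matrix()
E
python3 - <<'E'
from h import *
print(down(90,30).round(2))
plan([.42,.28,.30],down(96),20)
f=grab('wrist');print(np.array(f['tool_from_camera']).round(3),f['intrinsics'])
E
```

```text
[[ 0.    0.87 -0.5 ]
 [ 1.   -0.    0.  ]
 [ 0.   -0.5  -0.87]]
20 rows each [-0.848, -0.123, -0.173] [-0.0, 0.0, 0.493]
[[-0.001 -0.959 -0.282  0.071]
 [ 1.    -0.002  0.    -0.001]
 [-0.001 -0.282  0.959 -0.143]
 [ 0.     0.     0.     1.   ]] [[297.19381311   0.         280.99408037]
 [  0.         297.19381311 207.93289074]
 [  0.           0.           1.        ]]
```

Emit:
move_arm --plan '[[[-0.85, -0.12, -0.17, 0, 0, 0.49, 1], [-0.85, -0.12, -0.17, 0, 0, 0.49, 1], [-0.85, -0.12, -0.17, 0, 0, 0.49, 1], [-0.85, -0.12, -0.17, 0, 0, 0.49, 1], [-0.85, -0.12, -0.17, 0, 0, 0.49, 1], [-0.85, -0.12, -0.17, 0, 0, 0.49, 1], [-0.85, -0.12, -0.17, 0, 0, 0.49, 1], [-0.85, -0.12, -0.17, 0, 0, 0.49, 1], [-0.85, -0.12, -0.17, 0, 0, 0.49, 1], [-0.85, -0.12, -0.17, 0, 0, 0.49, 1]]]' --grip_force 40

```text
clock: 1.15
position: [0.3807, 0.4438, 0.2656]
tool_rot: [-3.142, 0.0, 2.191]
force: [-0.1, 0.5, 0.4]
grip_width: 0.0853
finger_force: 0.0
```

Emit:
move_arm --plan '[[[-0.85, -0.12, -0.17, 0, 0, 0.49, 1], [-0.85, -0.12, -0.17, 0, 0, 0.49, 1], [-0.85, -0.12, -0.17, 0, 0, 0.49, 1], [-0.85, -0.12, -0.17, 0, 0, 0.49, 1], [-0.85, -0.12, -0.17, 0, 0, 0.49, 1], [-0.85, -0.12, -0.17, 0, 0, 0.49, 1], [-0.85, -0.12, -0.17, 0, 0, 0.49, 1], [-0.85, -0.12, -0.17, 0, 0, 0.49, 1], [-0.85, -0.12, -0.17, 0, 0, 0.49, 1], [-0.85, -0.12, -0.17, 0, 0, 0.49, 1]]]'

```text
clock: 2.15
position: [0.4226, 0.2792, 0.2996]
tool_rot: [-3.142, -0.0, 1.678]
force: [0.1, 0.8, 0.2]
grip_width: 0.0851
finger_force: 0.0
```

```bash
python3 - <<'E'
from h import *
f=grab('wrist','w1');pickle.dump(f,open('w1.pkl','wb'))
plan([.48,-.11,.28],down(67),20)
E
```

```text
20 rows each [-0.948, 0.276, 0.051] [0.0, 0.0, 0.24]
```

View pics/w1.png

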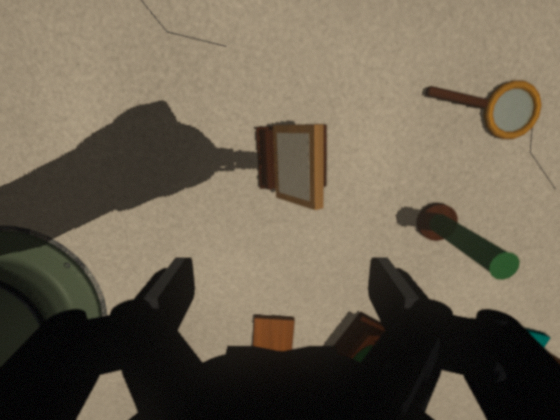

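The wrist view shows the tablet: face (278..315, 124..205) with its tan top edge at columns 315–325. The plinth is at (273,332) and the tube at (437,222).

Emit:
move_arm --plan '[[[-0.95, 0.28, 0.05, 0, 0, 0.24, 1], [-0.95, 0.28, 0.05, 0, 0, 0.24, 1], [-0.95, 0.28, 0.05, 0, 0, 0.24, 1], [-0.95, 0.28, 0.05, 0, 0, 0.24, 1], [-0.95, 0.28, 0.05, 0, 0, 0.24, 1], [-0.95, 0.28, 0.05, 0, 0, 0.24, 1], [-0.95, 0.28, 0.05, 0, 0, 0.24, 1], [-0.95, 0.28, 0.05, 0, 0, 0.24, 1], [-0.95, 0.28, 0.05, 0, 0, 0.24, 1], [-0.95, 0.28, 0.05, 0, 0, 0.24, 1]]]'

```text
clock: 3.2
position: [0.4784, 0.0894, 0.2892]
tool_rot: [-3.142, 0.0, 1.429]
force: [-0.4, -0.5, -0.6]
grip_width: 0.0856
finger_force: 0.0
```

Emit:
move_arm --plan '[[[-0.95, 0.28, 0.05, 0, 0, 0.24, 1], [-0.95, 0.28, 0.05, 0, 0, 0.24, 1], [-0.95, 0.28, 0.05, 0, 0, 0.24, 1], [-0.95, 0.28, 0.05, 0, 0, 0.24, 1], [-0.95, 0.28, 0.05, 0, 0, 0.24, 1], [-0.95, 0.28, 0.05, 0, 0, 0.24, 1], [-0.95, 0.28, 0.05, 0, 0, 0.24, 1], [-0.95, 0.28, 0.05, 0, 0, 0.24, 1], [-0.95, 0.28, 0.05, 0, 0, 0.24, 1], [-0.95, 0.28, 0.05, 0, 0, 0.24, 1]]]'

```text
clock: 4.2
position: [0.4847, -0.108, 0.2792]
tool_rot: [3.142, 0.0, 1.178]
force: [-0.4, 1.0, 0.1]
grip_width: 0.0853
finger_force: 0.0
```

```bash
python3 - <<'E'
from h import *
f=grab('wrist','w2');pickle.dump(f,open('w2.pkl','wb'))
plan([.471,-.235,.17],down(67),10)
E
```

```text
10 rows each [-0.596, 0.181, 0.547] [0.001, 0.001, 0.004]
```

View pics/w2.png

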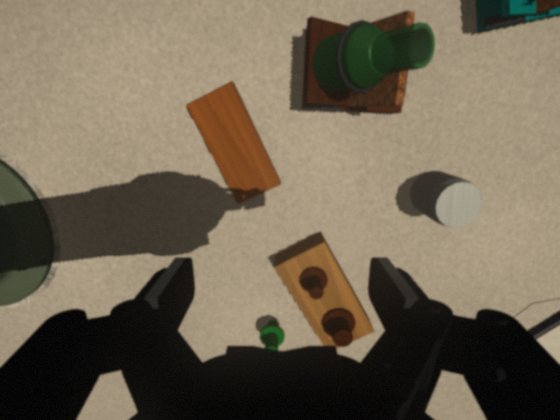

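```bash
python3 - <<'E'
from h import *
t=load('top');s=load('scene');w=load('w2');v=load('w1')
print('mouth',two(t,tc(416,62),w,(423,45)),two(s,sc(463,288),w,(423,45)))
for z in(0,.012): 
    a=onz(w,308,17,z);b=onz(w,305,106,z);d=b-a;print('block left',a.round(3),b.round(3),np.linalg.norm(d).round(3),np.degrees(np.arctan2(d[1],d[0]))+90)
print('flange w',onz(w,313,279,.0445),'knobtop',onz(w,317,290,.079))
print('plinth',quad(w,(0,90,50),(25,255,255),(170,70,290,190),.012))
print([onz(w,*p,.012).round(3) for p in((187,106),(233,83),(280,182))])
# tablet
g=[((278,124),(45,350)),]
L=np.array
for n,p,q in(('topfar',(324,124),(18,292)),('topnear',(323,208),(125,275))):
    print(n,two(v,p,t,tc(*q)))
for z in (.075,.08,.085,.09,.095):print(z,onz(v,325,124,z).round(3),onz(v,323,208,z).round(3))
print('bottomfront',[onz(v,*p,z).round(3) for p in((278,124),(278,203)) for z in(.015,.025)])
# detail crop of scene+w2
def c(f,x0,y0,x1,y1,k):return np.clip(cv2.resize(f['color'][y0:y1,x0:x1],None,fx=k,fy=k,interpolation=cv2.INTER_CUBIC)[:,:,::-1].astype(float)*2.2,0,255)
A=c(v,240,110,340,220,4);B=c(w,295,0,445,120,2.5);
im=np.zeros((600,800,3));im[:440,:400]=A;im[:300,400:775]=B;D=c(w,265,230,380,350,2.5);im[300:600,400:687]=D[:,:287]
cv2.imwrite('pics/det.png',im.astype(np.uint8))
E
```

```text
mouth (array([ 0.64499968, -0.0310363 ,  0.15157441]), np.float64(0.00031528462335357756)) (array([ 0.64678999, -0.03181345,  0.14657043]), np.float64(0.0021208435238045673))
block left [0.593 0.061 0.   ] [ 0.55  -0.037  0.   ] 0.107 -23.449441649393336
block left [0.591 0.058 0.012] [ 0.549 -0.037  0.012] 0.104 -23.449441649393407
flange w [ 0.47174921 -0.26006443  0.0445    ] knobtop [ 0.47454441 -0.2574638   0.079     ]
plinth ((442.3773498535156, -47.68396759033203), (71.37329864501953, 150.11412048339844), 2.322810173034668)
[array([0.406, 0.023, 0.012]), array([0.474, 0.025, 0.012]), array([ 0.48 , -0.118,  0.012])]
topfar (array([0.46369952, 0.35134843, 0.08894563]), np.float64(0.002861599727792403))
topnear (array([0.47639807, 0.25039387, 0.0849868 ]), np.float64(0.005608415781502771))
0.075 [0.468 0.352 0.075] [0.481 0.248 0.075]
0.08 [0.468 0.352 0.08 ] [0.48  0.249 0.08 ]
0.085 [0.467 0.352 0.085] [0.479 0.251 0.085]
0.09 [0.466 0.352 0.09 ] [0.478 0.252 0.09 ]
0.095 [0.465 0.352 0.095] [0.477 0.254 0.095]
bottomfront [array([0.412, 0.345, 0.015]), array([0.412, 0.345, 0.025]), array([0.424, 0.232, 0.015]), array([0.424, 0.235, 0.025])]
```

View pics/det.png

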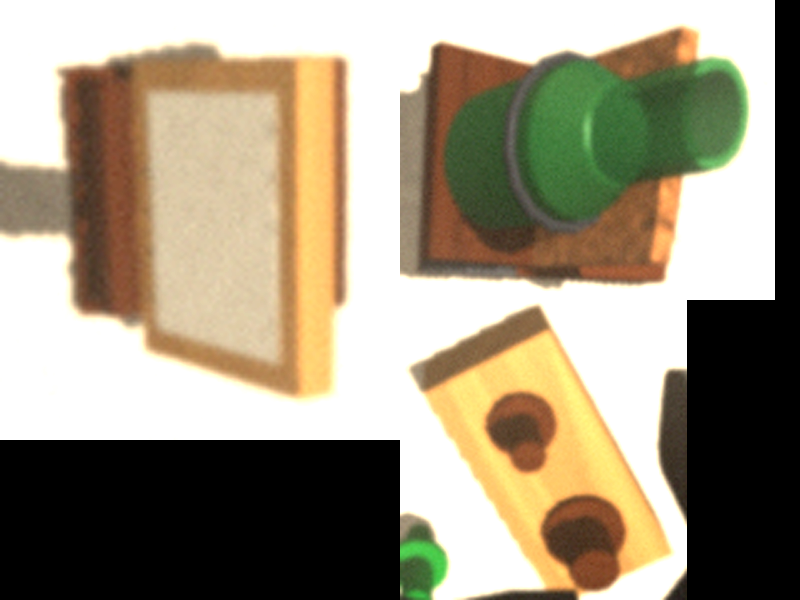

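```bash
python3 - <<'E'
from h import *
w=load('w2')
print('flange w',onz(w,313.4,280.8,.0455),'knobtop',onz(w,316.6,292.8,.079))
plan([.472,-.261,.13],down(67),10)
E
```

```text
flange w [ 0.47135891 -0.26241091  0.0455    ] knobtop [ 0.4725825  -0.26119739  0.079     ]
10 rows each [-0.714, 0.236, 0.747] [0.001, 0.001, 0.004]
```

Emit:
move_arm --plan '[[[-0.71, 0.24, 0.75, 0, 0, 0, 1], [-0.71, 0.24, 0.75, 0, 0, 0, 1], [-0.71, 0.24, 0.75, 0, 0, 0, 1], [-0.71, 0.24, 0.75, 0, 0, 0, 1], [-0.71, 0.24, 0.75, 0, 0, 0, 1], [-0.71, 0.24, 0.75, 0, 0, 0, 1], [-0.71, 0.24, 0.75, 0, 0, 0, 1], [-0.71, 0.24, 0.75, 0, 0, 0, 1], [-0.71, 0.24, 0.75, 0, 0, 0, 1], [-0.71, 0.24, 0.75, 0, 0, 0, 1]]]'

```text
clock: 5.25
position: [0.4747, -0.2572, 0.1286]
tool_rot: [-3.142, 0.0, 1.179]
force: [-0.3, 0.4, -0.1]
grip_width: 0.0855
finger_force: 0.0
```

```bash
python3 - <<'E'
from h import *
f=grab('wrist','w3');pickle.dump(f,open('w3.pkl','wb'))
a=np.clip(f['color'][150:400,140:440][:,:,::-1]*2.0,0,255).astype(np.uint8);cv2.imwrite('pics/w3c.png',cv2.resize(a,None,fx=2.4,fy=2.4))
print(proj(f,[.472,-.261,.079]),proj(f,[.472,-.261,.047]))
plan([.472,-.261,.052],down(67),10)
E
```

```text
(np.float64(278.4533200124729), np.float64(234.22261723765047)) (np.float64(278.7613155984002), np.float64(219.55593596261585))
10 rows each [-0.011, -0.003, 0.374] [-0.002, 0.002, 0.008]
```

View pics/w3c.png

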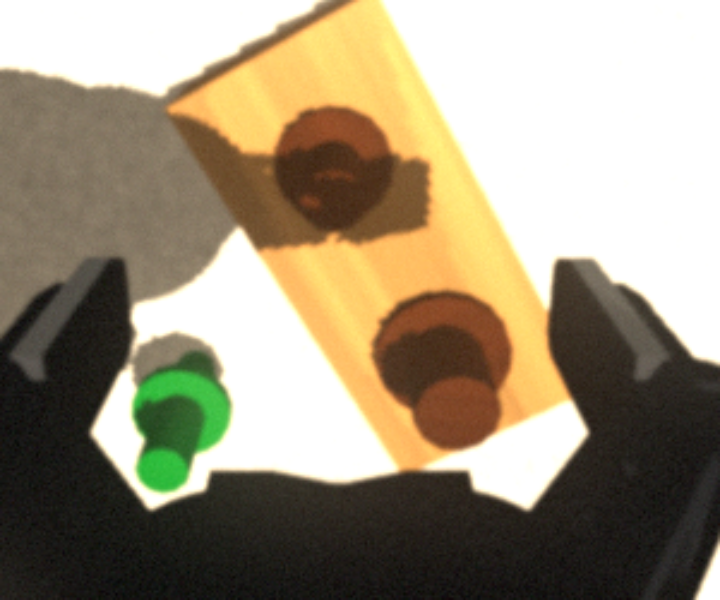

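Flange centre (278.8,218.8) and knob top (277.5,234.6) match the prediction within 1 px, so I'll descend and grip.

Emit:
move_arm --plan '[[[0, 0, 0.5, 0, 0, 0, 0.4], [0, 0, 0.6, 0, 0, 0, 0.2], [0, 0, 0.6, 0, 0, 0, 0.2], [0, 0, 0.6, 0, 0, 0, 0.2], [0, 0, 0.5, 0, 0, 0, 0.2], [0, 0, 0.4, 0, 0, 0, 0.2], [0, 0, 0.4, 0, 0, 0, 0.2], [0, 0, 0.14, 0, 0, 0, 0], [0, 0, 0, 0, 0, 0, -1], [0, 0, 0, 0, 0, 0, -1]]]'

```text
clock: 6.3
position: [0.4753, -0.2561, 0.0548]
tool_rot: [3.141, 0.0, 1.18]
force: [0.1, -0.7, -0.1]
grip_width: 0.0184
finger_force: 39.0
```

Emit:
move_arm --plan '[[[0, 0, 0, 0, 0, 0, -1], [0, 0, 0, 0, 0, 0, -1], [0, 0, 0, 0, 0, 0, -1], [0, 0, 0, 0, 0, 0, -1], [0, 0, 0, 0, 0, 0, -1], [0, 0, -0.2, 0, 0, 0, -1], [0, 0, -0.4, 0, 0, 0, -1], [0, 0, -0.6, 0, 0, 0, -1], [0, 0, -0.7, 0, 0, 0, -1], [0, 0, -0.7, 0, 0, 0, -1]]]'

```text
clock: 7.3
position: [0.4752, -0.256, 0.1081]
tool_rot: [3.141, -0.0, 1.18]
force: [-0.1, -0.2, 0.1]
grip_width: 0.019
finger_force: 39.1
```

```bash
python3 - <<'E'
from h import *
s=observe();print(s['position'],s['tool_rot'],s['qd'].round(3),s['grip_width'])
f=grab('wrist','w4');pickle.dump(f,open('w4.pkl','wb'))
s=observe();print(s['position'],s['tool_rot'],s['qd'].round(3),s['grip_width'])
a=np.clip(f['color'][150:400,140:440][:,:,::-1]*2.0,0,255).astype(np.uint8);cv2.imwrite('pics/w4c.png',cv2.resize(a,None,fx=2.4,fy=2.4))
E
```

```text
[ 0.47524975 -0.25603829  0.10805012] [ 3.14107612e+00 -1.40875100e-06  1.17975550e+00] [-0.121 -0.219  0.159 -0.068  0.136  0.285 -0.111] 0.018967543239124158
[ 0.47604028 -0.25653548  0.10995223] [ 3.13866791e+00 -1.17012089e-04  1.17957182e+00] [ 0.014  0.021 -0.017  0.005 -0.026 -0.055  0.021] 0.0185943099992202
```

View pics/w4c.png

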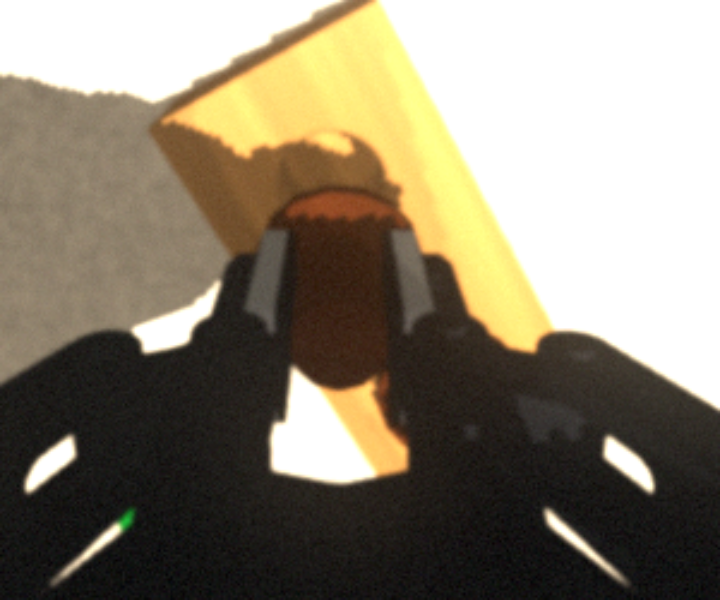

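```bash
python3 - <<'E'
from h import *
f=load('w4');T=np.array(f['tool_from_camera']);f['R']=T[:3,:3];f['p']=T[:3,3]
for z in(.004,.006,.008): print(z,'far flange->xs',onz(f,280.8,229.2,z)[0]-.02,'near knobtop->xs',onz(f,280.8,311.7,z-.032)[0]+.01, 'y',onz(f,280.8,229,z)[1])
# flange left/right extents near row ~ (268..410 at crop y 225)
print([onz(f,140+x/2.4,150+225/2.4,.006).round(4) for x in(268,411)])
s=observe();print(s['position'],s['tool_rot'])
E
```

```text
0.004 far flange->xs -0.0038695894702103738 near knobtop->xs -0.0016761696492704706 y 0.0005658502968651513
0.006 far flange->xs -0.004612688248974397 near knobtop->xs -0.0031079672060600975 y 0.0005646651801279966
0.008 far flange->xs -0.005355787027738427 near knobtop->xs -0.004539764762849738 y 0.000563480063390842
[array([ 0.007 , -0.0153,  0.006 ]), array([0.007 , 0.0171, 0.006 ])]
[ 0.47604028 -0.25653548  0.10995223] [ 3.13866791e+00 -1.17012089e-04  1.17957182e+00]
```

Stopper held: axis about 5 mm towards tool −x from the centreline, upright in the grip. I'll use that offset for the insertion. Camera-time readings overshoot, so I plan from commanded poses.

```bash
cat >> h.py <<'E'
H=-23.;M=np.array([.646,-.0315,.146]);o=np.array([-.005,.0005,.0128])
RF=down(90+H,30);n=-RF[:,2]
def tcp(k): return M+n*k-RF@o
E
python3 - <<'E'
from h import *
print(n,tcp(.065),R.from_matrix(RF).as_euler('xyz'))
plan(tcp(.065),RF,18,[.4754,-.2561,.107],RM([3.1411,0,1.1797]))
E
```

```text
[ 0.46025243 -0.19536556  0.8660254 ] [ 0.6833627  -0.04192773  0.21362678] [-2.61799388  0.          1.1693706 ]
18 rows each [0.772, 0.225, -0.365] [0.278, 0.001, 0.005]
```

Emit:
move_arm --plan '[[[0.77, 0.22, -0.37, 0.28, 0, 0.005, -1], [0.77, 0.22, -0.37, 0.28, 0, 0.005, -1], [0.77, 0.22, -0.37, 0.28, 0, 0.005, -1], [0.77, 0.22, -0.37, 0.28, 0, 0.005, -1], [0.77, 0.22, -0.37, 0.28, 0, 0.005, -1], [0.77, 0.22, -0.37, 0.28, 0, 0.005, -1], [0.77, 0.22, -0.37, 0.28, 0, 0.005, -1], [0.77, 0.22, -0.37, 0.28, 0, 0.005, -1], [0.77, 0.22, -0.37, 0.28, 0, 0.005, -1], [0.77, 0.22, -0.37, 0.28, 0, 0.005, -1]]]'

```text
clock: 8.35
position: [0.5837, -0.1335, 0.1749]
tool_rot: [-2.848, 0.001, 1.175]
force: [-0.3, 0.3, 0.3]
grip_width: 0.0183
finger_force: 39.1
```

Emit:
move_arm --plan '[[[0.77, 0.22, -0.37, 0.28, 0, 0.005, -1], [0.77, 0.22, -0.37, 0.28, 0, 0.005, -1], [0.77, 0.22, -0.37, 0.28, 0, 0.005, -1], [0.77, 0.22, -0.37, 0.28, 0, 0.005, -1], [0.77, 0.22, -0.37, 0.28, 0, 0.005, -1], [0.77, 0.22, -0.37, 0.28, 0, 0.005, -1], [0.77, 0.22, -0.37, 0.28, 0, 0.005, -1], [0.77, 0.22, -0.37, 0.28, 0, 0.005, -1], [0, 0, 0, 0, 0, 0, -1], [0, 0, 0, 0, 0, 0, -1]]]'

```text
clock: 9.35
position: [0.6818, -0.042, 0.2146]
tool_rot: [-2.614, 0.003, 1.171]
force: [-0.5, -0.4, -0.5]
grip_width: 0.0183
finger_force: 39.2
```

```bash
python3 - <<'E'
from h import *
f=grab('wrist');g=grab('scene');t=grab('top')
s=observe();print(s['position'],s['tool_rot'],s['force'].round(1))
plan(tcp(.065),RF,1)
def c(f,x0,y0,x1,y1,k):return np.clip(cv2.resize(f['color'][y0:y1,x0:x1],None,fx=k,fy=k,interpolation=cv2.INTER_CUBIC)[:,:,::-1].astype(float)*2,0,255)
im=np.zeros((600,800,3));im[:600,:400]=c(f,200,190,360,430,2.5)[:600,:400] if 0 else 0
a=c(f,180,140,380,380,2);im[:a.shape[0],:400]=a
b=c(g,225,150,365,280,2.8);im[:b.shape[0],402:402+b.shape[1]]=b
cv2.imwrite('pics/pre.png',im[:480].astype(np.uint8))
print('mouth in wrist',proj(f,M),'scene',proj(g,M),proj(g,M+n*.04))
E
```

```text
[ 0.68154309 -0.04230897  0.21512724] [-2.61439987  0.00289147  1.17029658] [0.1 0.  0.3]
1 rows each [0.053, 0.104, 0.026] [-0.034, 0.028, -0.006]
mouth in wrist (np.float64(283.80940850787033), np.float64(220.5187650513581)) scene (np.float64(285.1010089764925), np.float64(224.5987090754613)) (np.float64(290.21773047247825), np.float64(220.0931484593206))
```

View pics/pre.png

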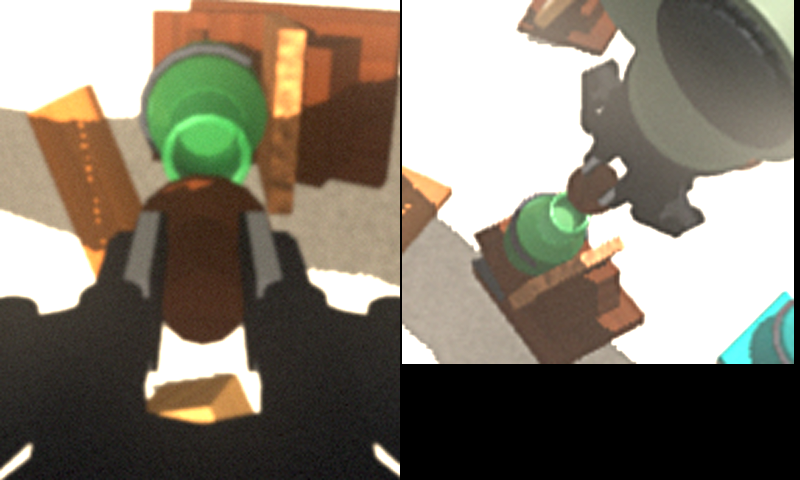

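The pre-insertion view shows the rim centre at wrist (283.5,219), against a predicted (283.8,220.5). The stopper hangs in line above it, so I'll insert it in steps and watch the force.

Emit:
move_arm --plan '[[[0.05, 0.1, 0.03, -0.03, 0.03, 0, -1], [0, 0, 0.3, 0, 0, 0, -1], [0, 0, 0.4, 0, 0, 0, -1], [0, 0, 0.4, 0, 0, 0, -1], [0, 0, 0.4, 0, 0, 0, -1], [0, 0, 0.4, 0, 0, 0, -1], [0, 0, 0.3, 0, 0, 0, -1], [0, 0, 0.2, 0, 0, 0, -1], [0, 0, 0, 0, 0, 0, -1], [0, 0, 0, 0, 0, 0, -1]]]'

```text
clock: 10.5
position: [0.6616, -0.0321, 0.1717]
tool_rot: [-2.617, -0.0, 1.169]
force: [0.8, 0.1, -0.8]
grip_width: 0.0182
finger_force: 39.1
```

```bash
cat >> h.py <<'E'
def kk():
    s=observe();Rt=RM(s['tool_rot']);P=s['position']+Rt@o-M
    print('k',(P@n*1000).round(2),'lateral in tool mm',(RF.T@P*1000).round(2)[:2],'F tool',(Rt.T@s['force']).round(2),s['grip_width'],s['clock'],R.from_matrix(RF.T@Rt).as_rotvec(degrees=True).round(2))
E
python3 -c "
from h import *
kk()"
```

```text
k 16.72 lateral in tool mm [0.53 0.3 ] F tool [0.39 1.01 0.31] 0.01820091133050674 10.5 [ 0.04  0.02 -0.  ]
```

Emit:
move_arm --plan '[[[-0.02, -0.01, 0.15, 0, 0, 0, -1], [0, 0, 0.15, 0, 0, 0, -1], [0, 0, 0.12, 0, 0, 0, -1], [0, 0, 0.1, 0, 0, 0, -1], [0, 0, 0.08, 0, 0, 0, -1], [0, 0, 0.05, 0, 0, 0, -1], [0, 0, 0.03, 0, 0, 0, -1], [0, 0, 0, 0, 0, 0, -1], [0, 0, 0, 0, 0, 0, -1], [0, 0, 0, 0, 0, 0, -1]]]'

```text
clock: 11.5
position: [0.6549, -0.0297, 0.1599]
tool_rot: [-2.617, -0.0, 1.169]
force: [-0.4, -0.1, -1.6]
grip_width: 0.0187
finger_force: 39.1
```

```bash
python3 -c "
from h import *
kk()"
```

```text
k 2.99 lateral in tool mm [0.15 0.07] F tool [-0.26  0.54  1.53] 0.01867000448380056 11.5 [ 0.05  0.02 -0.01]
```

Emit:
move_arm --plan '[[[0, 0, 0.05, 0, 0, 0, -1], [0, 0, 0.05, 0, 0, 0, -1], [0, 0, 0.03, 0, 0, 0, -1], [0, 0, 0.02, 0, 0, 0, -1], [0, 0, 0.02, 0, 0, 0, -1], [0, 0, 0.02, 0, 0, 0, -1], [0, 0, 0, 0, 0, 0, -1], [0, 0, 0, 0, 0, 0, -1], [0, 0, 0, 0, 0, 0, -1], [0, 0, 0, 0, 0, 0, -1]]]'

```text
clock: 12.5
position: [0.6534, -0.0291, 0.1571]
tool_rot: [-2.618, -0.0, 1.169]
force: [0.2, -2.1, 5.6]
grip_width: 0.0187
finger_force: 39.8
```

```bash
python3 -c "
from h import *
kk()"
```

```text
k -0.3 lateral in tool mm [0.06 0.05] F tool [-1.88 -1.91 -5.38] 0.018693570847595563 12.5 [ 0.01  0.02 -0.  ]
```

Emit:
move_arm --plan '[[[0, 0, 0.02, 0, 0, 0, -1], [0, 0, 0.02, 0, 0, 0, -1], [0, 0, 0, 0, 0, 0, -1], [0, 0, 0, 0, 0, 0, -1], [0, 0, 0, 0, 0, 0, -1], [0, 0, 0, 0, 0, 0, -1], [0, 0, 0, 0, 0, 0, -1], [0, 0, 0, 0, 0, 0, -1], [0, 0, 0, 0, 0, 0, -1], [0, 0, 0, 0, 0, 0, -1]]]'

```text
clock: 13.5
position: [0.6533, -0.0292, 0.1569]
tool_rot: [-2.619, -0.0, 1.169]
force: [1.9, -2.1, 11.2]
grip_width: 0.0185
finger_force: 40.4
```

```bash
python3 -c "
from h import *
kk()"
```

```text
k -0.45 lateral in tool mm [-0.04  0.04] F tool [ -1.18  -3.36 -10.99] 0.018541666860049186 13.5 [-0.03  0.03 -0.  ]
```

Force rises steeply (5 to 11 N in 0.15 mm) at k≈0, so the flange is on the rim. Releasing and backing off.

Emit:
move_arm --plan '[[[0, 0, -0.03, 0, 0, 0, -1], [0, 0, 0, 0, 0, 0, -0.4], [0, 0, 0, 0, 0, 0, -0.2], [0, 0, 0, 0, 0, 0, 0], [0, 0, 0, 0, 0, 0, 0.2], [0, 0, -0.1, 0, 0, 0, 0.2], [0, 0, -0.4, 0, 0, 0, 0.2], [0, 0, -0.8, 0, 0, 0, 0.2], [0, 0, -1, 0, 0, 0, 0.2], [0, 0, -1, 0, 0, 0, 0.2]]]'

```text
clock: 14.5
position: [0.6839, -0.0421, 0.2148]
tool_rot: [-2.617, -0.0, 1.169]
force: [0.9, -0.4, -0.6]
grip_width: 0.0513
finger_force: 0.0
```

Emit:
move_arm --plan '[[[0, 0, -1, 0, 0, 0, 0.2], [0, 0, -0.6, 0, 0, 0, 0.2], [0, 0, -0.2, 0, 0, 0, 0.2], [0, 0, 0, 0, 0, 0, 0.2], [0, 0, 0, 0, 0, 0, 0.2], [0, 0, 0, 0, 0, 0, 0.2], [0, 0, 0, 0, 0, 0, 0.2], [0, 0, 0, 0, 0, 0, 0.2], [0, 0, 0, 0, 0, 0, 0.2], [0, 0, 0, 0, 0, 0, 0.2]]]'

```text
clock: 15.5
position: [0.7, -0.0488, 0.2446]
tool_rot: [-2.617, -0.0, 1.169]
force: [-0.2, -1.4, -0.6]
grip_width: 0.0513
finger_force: 0.0
```

```bash
python3 - <<'E'
from h import *
w=grab('wrist','w5');pickle.dump(w,open('w5.pkl','wb'));kk();print(observe()['position'])
print('pred knob top',np.round(proj(w,M+n*.037),1),'flange top',np.round(proj(w,M+n*.005),1))
x,y=map(int,proj(w,M+n*.02))
h=cv2.cvtColor(w['color'],cv2.COLOR_RGB2HSV)[y-60:y+60,x-60:x+60]
c=w['color'][y-60:y+60,x-60:x+60]
for r in range(0,120,5): print(' '.join('%3d,%3d,%3d'%tuple(h[r,k]) for k in range(0,120,10)))
E
```

```text
k 100.89 lateral in tool mm [0.11 0.15] F tool [-0.84  0.74  0.07] 0.05130901419953262 15.55 [ 0.06  0.01 -0.  ]
[ 0.70004759 -0.04889842  0.24462881]
pred knob top [281.2 222.4] flange top [281.2 210.6]
 19, 55,212  19, 55,212  19, 55,210  19, 56,211  10,162, 96  10,154, 91  11,138, 63  11,168, 91  11,166, 86  13,147, 85  13,161,181  11,145, 67
 19, 51,213  19, 55,217  19, 54,211  18, 55,215  10,162, 96  13,105, 73  19, 31, 65  17, 69, 52   9,161, 73  12,153, 95  13,164,157  10,144, 62
 19, 54,213  19, 55,212  19, 55,210  19, 53,212  10,141, 85  42, 77, 60  52,111, 71  40, 56, 55  13, 99, 49  13,152, 87  13,165,147  10,163, 83
 19, 54,211  19, 55,215  19, 55,209  20, 55,216  23, 32, 63  55,118, 80  54,121, 74  54,120, 68  30, 96, 37  12,155,107  13,165,159  10,169, 83
 19, 54,214  18, 53,210  19, 54,216  18, 55,215  56,116, 81  56,123, 77  54,117, 74  53,114, 67  50,111, 55  11,157,107  13,166,157  10,173, 81
 15, 82,187  18, 55,213  19, 54,216  19, 57,166  56,126, 81  56,120, 81  56,119, 71  54,127, 66  54,123, 60  13,163,119  13,168,165  10,176, 81
 13,182,154  16, 73,168  19, 54,
[... 1859 characters left out ...]
, 52  12,155, 64  12,153, 65  18, 65, 86  18, 64, 87  16, 61, 88  18, 60, 93  18, 64, 87  20, 61, 88  19, 67, 84  15, 60, 68
 18, 44, 70  13,136, 47  12,143, 64  12,151, 66  18, 72, 85  18, 62, 91  19, 62, 90  17, 59, 90  18, 65, 90  19, 62, 86  18, 62, 90  19, 62, 58
 20, 51, 45  12,130, 51  13,162, 71  13,156, 72  14,101, 88  18, 65,125  19, 67,106  15, 62, 98  18, 69, 93  18, 62, 91  21, 65, 90  14, 60, 55
 15, 49, 31  12,159, 74  13,183,155  13,180,163  18, 66,185  19, 55,207  19, 55,209  19, 54,214  19, 57,211  19, 54,204  17, 67,122  16, 57, 49
 17, 68, 34  14,155, 64  16, 83,181  19, 55,208  19, 56,204  17, 57,202  19, 55,208  18, 54,216  19, 54,212  19, 55,213  19, 53,211  18, 64, 91
```

The stopper is released and the numeric check shows its brown flange centred on the rim. Picture budget is used up, so I'll measure the tablet by masks.

```bash
cat >> h.py <<'E'
def band(f,roi,lo,hi):
    h=cv2.cvtColor(f['color'],cv2.COLOR_RGB2HSV); x0,y0,x1,y1=roi
    m=cv2.inRange(h,lo,hi)[y0:y1,x0:x1]
    c=max(cv2.findContours(m,0,2)[0],key=cv2.contourArea)
    r=cv2.minAreaRect(c); return cv2.boxPoints(r)+[x0,y0],r[1],cv2.contourArea(c),(c[:,0]+[x0,y0])
E
python3 - <<'E'
from h import *
v=load('w1');t=load('top')
h=cv2.cvtColor(v['color'],cv2.COLOR_RGB2HSV)
for y in(135,165,200):print(y,[tuple(int(a) for a in h[y,x]) for x in range(254,336,3)])
h=cv2.cvtColor(t['color'],cv2.COLOR_RGB2HSV)
for x in(155,170,185):print(x,[(y,)+tuple(int(a) for a in h[y,x]) for y in range(272,318,2)])
E
```

```text
135 [(17, 65, 121), (10, 130, 59), (9, 124, 39), (11, 131, 41), (9, 158, 58), (11, 155, 61), (11, 150, 63), (16, 136, 77), (20, 70, 99), (20, 62, 99), (19, 65, 98), (21, 61, 101), (18, 64, 99), (21, 66, 101), (18, 63, 101), (20, 63, 97), (19, 64, 99), (17, 63, 101), (18, 86, 98), (16, 140, 82), (16, 156, 116), (16, 157, 135), (15, 152, 129), (14, 153, 100), (14, 95, 102), (19, 64, 159), (19, 59, 163), (19, 60, 162)]
165 [(16, 64, 68), (16, 77, 56), (11, 136, 47), (12, 121, 38), (8, 145, 44), (11, 171, 61), (10, 152, 62), (16, 151, 76), (15, 82, 93), (21, 59, 100), (19, 57, 99), (18, 61, 101), (19, 61, 101), (19, 64, 99), (18, 62, 103), (19, 57, 99), (21, 58, 101), (20, 65, 102), (20, 66, 100), (16, 138, 83), (15, 157, 114), (15, 158, 136), (15, 157, 130), (14, 151, 101), (16, 86, 101), (18, 63, 157), (19, 61, 159), (18, 62, 165)]
200 [(19, 59, 159), (18, 61, 159), (20, 63, 154), (19, 62, 161), (18, 63, 165), (19, 60, 157), (18, 61, 162), (20, 62, 157), (17, 61, 155), (19, 69, 148), (16, 77, 129), (16, 102, 105), (15, 130, 88), (15, 143, 82), (16, 137, 82), (15, 138, 83), (16, 124, 82
[... 867 characters left out ...]
294, 20, 48, 116), (296, 20, 48, 116), (298, 23, 44, 115), (300, 20, 49, 119), (302, 16, 52, 117), (304, 17, 174, 85), (306, 9, 197, 62), (308, 12, 217, 61), (310, 9, 173, 34), (312, 7, 191, 24), (314, 9, 211, 58), (316, 17, 58, 118)]
185 [(272, 17, 56, 158), (274, 10, 194, 59), (276, 16, 164, 157), (278, 16, 163, 167), (280, 15, 163, 83), (282, 15, 161, 90), (284, 16, 173, 87), (286, 16, 141, 92), (288, 17, 73, 109), (290, 22, 49, 114), (292, 21, 47, 115), (294, 20, 50, 117), (296, 22, 47, 119), (298, 16, 48, 117), (300, 17, 116, 97), (302, 12, 181, 76), (304, 10, 206, 62), (306, 11, 184, 47), (308, 10, 255, 23), (310, 11, 173, 25), (312, 12, 190, 51), (314, 22, 48, 79), (316, 18, 49, 178)]
```

```bash
python3 - <<'E'
from h import *
v=load('w1');t=load('top')
for f,roi in((v,(300,110,340,220)),(t,(140,268,200,300))):
    b=band(f,roi,(12,120,108),(19,255,255));print(b[0].round(1),b[1],b[2])
plan([.57,.30,.245],down(96.5,35),20)
E
```

```text
[[314. 208.]
 [314. 125.]
 [323. 125.]
 [323. 208.]] (8.999998092651367, 82.99998474121094) 651.0
[[145.2 282.8]
 [185.7 274.7]
 [186.7 279.5]
 [146.1 287.6]] (4.9029035568237305, 41.3805046081543) 149.0
20 rows each [0.82, -0.393, 0.245] [0.04, -0.132, -0.207]
```

Emit:
move_arm --plan '[[[0.82, -0.39, 0.24, 0.04, -0.13, -0.21, 0.2], [0.82, -0.39, 0.24, 0.04, -0.13, -0.21, 0.2], [0.82, -0.39, 0.24, 0.04, -0.13, -0.21, 0.2], [0.82, -0.39, 0.24, 0.04, -0.13, -0.21, 0.2], [0.82, -0.39, 0.24, 0.04, -0.13, -0.21, 0.2], [0.82, -0.39, 0.24, 0.04, -0.13, -0.21, 0.2], [0.82, -0.39, 0.24, 0.04, -0.13, -0.21, 0.2], [0.82, -0.39, 0.24, 0.04, -0.13, -0.21, 0.2], [0.82, -0.39, 0.24, 0.04, -0.13, -0.21, 0.2], [0.82, -0.39, 0.24, 0.04, -0.13, -0.21, 0.2]]]'

```text
clock: 16.55
position: [0.6579, 0.1352, 0.2437]
tool_rot: [-2.574, 0.002, 1.43]
force: [-2.0, 0.1, -0.6]
grip_width: 0.0509
finger_force: 0.0
```

Emit:
move_arm --plan '[[[0.82, -0.39, 0.24, 0.04, -0.13, -0.21, 0.2], [0.82, -0.39, 0.24, 0.04, -0.13, -0.21, 0.2], [0.82, -0.39, 0.24, 0.04, -0.13, -0.21, 0.2], [0.82, -0.39, 0.24, 0.04, -0.13, -0.21, 0.2], [0.82, -0.39, 0.24, 0.04, -0.13, -0.21, 0.2], [0.82, -0.39, 0.24, 0.04, -0.13, -0.21, 0.2], [0.82, -0.39, 0.24, 0.04, -0.13, -0.21, 0.2], [0.82, -0.39, 0.24, 0.04, -0.13, -0.21, 0.2], [0.82, -0.39, 0.24, 0.04, -0.13, -0.21, 0.2], [0.82, -0.39, 0.24, 0.04, -0.13, -0.21, 0.2]]]'

```text
clock: 17.55
position: [0.5706, 0.3009, 0.247]
tool_rot: [-2.533, -0.007, 1.689]
force: [0.0, -0.5, 0.4]
grip_width: 0.0513
finger_force: 0.0
```

Emit:
move_arm --plan '[[[0, 0, 0, 0, 0, 0, 0.2], [0, 0, 0, 0, 0, 0, 0.2], [0, 0, 0, 0, 0, 0, 0.2], [0, 0, 0, 0, 0, 0, 0.2], [0, 0, 0, 0, 0, 0, 0.2], [0, 0, 0, 0, 0, 0, 0.2], [0, 0, 0, 0, 0, 0, 0.2], [0, 0, 0, 0, 0, 0, 0.2], [0, 0, 0, 0, 0, 0, 0.2], [0, 0, 0, 0, 0, 0, 0.2]]]'

```text
clock: 18.55
position: [0.5715, 0.2997, 0.247]
tool_rot: [-2.533, -0.007, 1.686]
force: [0.2, 0.3, 0.7]
grip_width: 0.0515
finger_force: 0.0
```

```bash
python3 - <<'E'
from h import *
w=grab('wrist','w6');pickle.dump(w,open('w6.pkl','wb'));s=observe();print(s['position'],s['tool_rot'],s['clock'])
P=[[.463,.351,.085],[.475,.251,.085]]
print('pred',[np.round(proj(w,p),1) for p in P])
c=np.mean([proj(w,p) for p in P],0).astype(int)
b=band(w,(c[0]-60,c[1]-90,c[0]+60,min(c[1]+90,419)),(12,120,108),(19,255,255));print(b[0].round(1),b[1],b[2])
h=cv2.cvtColor(w['color'],cv2.COLOR_RGB2HSV)
for y in range(c[1]-70,min(c[1]+90,415),20):print(y,[(x,)+tuple(int(a) for a in h[y,x]) for x in range(c[0]-24,c[0]+26,4)])
E
```

```text
[0.57154433 0.29964306 0.24695325] [-2.5331334  -0.00669728  1.68634647] 18.6
pred [array([289.3, 129.2]), array([288.7, 217.2])]
[[272. 128.]
 [285. 128.]
 [285. 156.]
 [272. 156.]] (28.0, 13.0) 326.0
103 [(265, 18, 53, 210), (269, 19, 54, 211), (273, 18, 55, 208), (277, 20, 55, 212), (281, 19, 57, 214), (285, 19, 55, 215), (289, 19, 52, 210), (293, 18, 55, 215), (297, 18, 55, 207), (301, 19, 54, 211), (305, 19, 54, 211), (309, 18, 52, 212), (313, 19, 54, 216)]
123 [(265, 19, 56, 205), (269, 19, 56, 211), (273, 19, 57, 211), (277, 18, 55, 214), (281, 19, 56, 210), (285, 19, 54, 213), (289, 19, 56, 209), (293, 19, 58, 195), (297, 18, 58, 194), (301, 19, 60, 171), (305, 19, 55, 196), (309, 19, 55, 207), (313, 19, 56, 206)]
143 [(265, 16, 71, 177), (269, 11, 165, 94), (273, 15, 154, 161), (277, 16, 155, 192), (281, 16, 155, 183), (285, 16, 148, 143), (289, 12, 119, 47), (293, 12, 117, 48), (297, 11, 117, 48), (301, 9, 157, 83), (305, 9, 147, 73), (309, 13, 116, 55), (313, 12, 122, 48)]
163 [(265, 19, 69, 81), (269, 10, 119, 45), (273, 15, 140, 62), (277, 17, 149, 77), (281, 15, 139, 75
[... 510 characters left out ...]
81, 16, 132, 77), (285, 15, 126, 79), (289, 16, 64, 87), (293, 19, 62, 86), (297, 18, 64, 87), (301, 20, 60, 85), (305, 19, 62, 86), (309, 17, 59, 86), (313, 16, 64, 88)]
223 [(265, 20, 56, 211), (269, 20, 53, 205), (273, 19, 56, 206), (277, 19, 57, 203), (281, 19, 55, 198), (285, 18, 58, 203), (289, 18, 57, 203), (293, 18, 53, 206), (297, 20, 57, 207), (301, 18, 52, 209), (305, 20, 56, 209), (309, 19, 56, 210), (313, 19, 55, 209)]
243 [(265, 19, 56, 206), (269, 19, 55, 208), (273, 19, 53, 205), (277, 19, 54, 213), (281, 18, 56, 210), (285, 19, 58, 208), (289, 20, 57, 207), (293, 18, 54, 209), (297, 18, 57, 207), (301, 19, 55, 210), (305, 19, 55, 210), (309, 19, 57, 209), (313, 19, 54, 212)]
```

```bash
python3 - <<'E'
from h import *
w=load('w6');v=load('w1');t=load('top')
h=cv2.cvtColor(cv2.GaussianBlur(w['color'],(3,3),0),cv2.COLOR_RGB2HSV)
for y in range(124,220,6):
    print(y,''.join('%4d'%h[y,x,2] if h[y,x,1]>100 else '   .' for x in range(264,300)))
E
```

```text
124    .   .   .   .   .   .   .   .   .   .   .   .   .   .   .   .   .   .   .   .   .   .   .   .   .   .   .   .   .   .   .   .   .   .   .   .
130    .   .   .   .   .   .   . 137 150 172 188 194 194 191 188 186 184 182 180 175 159 127  90  65  57   .   .  56  56  55   .   .   .  55  54  53
136    .   . 132 107  98  95  97 109 136 167 187 194 195 193 190 187 184 181 180 176 161 130  92  64  53  51  50  50  50  49  49  49  49  50  50  49
142    .   .   . 110  97  94  95 105 131 162 183 192 194 192 190 187 184 183 181 178 165 136  96  65  51  49  49  49  49  48  48  48  47  49  55  66
148    .   .   . 112  98  94  94 102 124 156 181 192 194 192 190 187 185 183 181 178 165 136  95  64  50  46  46  46  46  46  45  45  46  48  50  51
154    .   .   .  56  51  50  50  60  89 130 159 164 156 148 143 139 130 117 107 102  99  89  72  56  48  46  45  44  44  43  42  42  42  43  43  44
160    .   .   .   .  48  47  46  48  54  64  74  78  80  79  78  77  76  76  75  74  74  70  62  52  45  43  44  43  42  41  41  42  42  41  41  42
166    .   .   .   .  49  45  44  45  52  64  74  78  79 
[... 583 characters left out ...]
  69  75  79  79  78  77  76  75  75  75  75  72  65  55  48  45  43  43  43  41  40  40  40  39  39  39
196    .   .   .   .   .   .   .   .   .   .   .  81  80  80  79  79  78  76  75  75  75  74  69  63  58   .   .   .   .   .   .   .   .   .   .   .
202    .   .   .   .   .   .   .   .   .   .   .  83  82  82  80  79  79  79  78  78  78  78  80   .   .   .   .   .   .   .   .   .   .   .   .   .
208    .   .   .   .   .   .   .   .   .   .   .  84  82  80  80  80  80  79  79  79  79  79  81   .   .   .   .   .   .   .   .   .   .   .   .   .
214    .   .   .   .   .   .   .   .   .   .   .  85  84  84  83  83  82  82  81  82  82  82  83   .   .   .   .   .   .   .   .   .   .   .   .   .
```

```bash
python3 - <<'E'
from h import *
from scipy.optimize import least_squares
w=load('w6');v=load('w1');t=load('top')
h=cv2.cvtColor(w['color'],cv2.COLOR_RGB2HSV)
print([(y,int(h[y,276:285,1].mean())) for y in list(range(124,134))+list(range(212,226))])
E1=lambda y:272-.02+(y-130)*.024; E2=lambda y:285.5+(y-130)*.02
def fit(yt,yb,useW1=True):
    ob=[(w,(E1(yt),yt)),(w,(E2(yt),yt)),(w,(E1(yb),yb)),(w,(E2(yb),yb))]
    loc=[(-7,50),(7,50),(-7,-50),(7,-50)]
    if useW1: ob+=[(v,p) for p in((313.7,124.7),(323.3,124.7),(313.7,208.3),(323.3,208.3))];loc=loc*2
    def res(q):
        Rt=R.from_euler('ZY',[q[3],q[4]],degrees=True).as_matrix();r=[]
        for (f,p),(a,b) in zip(ob,loc): r+=list((np.array(proj(f,np.array(q[:3])+Rt@[a*.001,b*.001,0]))-p)*(1 if f is w else .7))
        return np.array(r+[(q[4]-35)/1.])
    s=least_squares(res,[.467,.3,.085,6,35]);print('topcentre',s.x.round(4),s.fun.round(1))
fit(128.5,218);fit(128.5,218,False)
E
```

```text
[(124, 55), (125, 56), (126, 60), (127, 81), (128, 119), (129, 145), (130, 151), (131, 152), (132, 153), (133, 153), (212, 130), (213, 128), (214, 127), (215, 122), (216, 101), (217, 75), (218, 62), (219, 57), (220, 55), (221, 55), (222, 56), (223, 56), (224, 56), (225, 56)]
topcentre [ 0.4647  0.3017  0.0972  8.1488 34.93  ] [ 0.4  0.1 -0.  -0.1  0.5  0.2 -0.5 -0.  -0.1 -0.5 -0.2 -0.8  0.3  1.4
 -0.4 -0.2 -0.1]
topcentre [ 0.4646  0.3017  0.0973  8.2512 34.9924] [ 0.2  0.1 -0.2 -0.2  0.5  0.2 -0.5 -0.1 -0. ]
```

```bash
python3 - <<'E'
from h import *
from scipy.optimize import least_squares
w=load('w6');v=load('w1')
yt,yb=127.5,216.4
E1=lambda y:272+(y-130)*.024; E2=lambda y:285.5+(y-130)*.02
ob=[(w,(E1(yt),yt)),(w,(E2(yt),yt)),(w,(E1(yb),yb)),(w,(E2(yb),yb))]+[(v,p) for p in((313.7,124.7),(323.3,124.7),(313.7,208.3),(323.3,208.3))]
loc=[(-7,50),(7,50),(-7,-50),(7,-50)]*2
def res(q):
    Rt=R.from_euler('ZY',[q[3],q[4]],degrees=True).as_matrix();r=[]
    for (f,p),(a,b) in zip(ob,loc): r+=list((np.array(proj(f,np.array(q[:3])+Rt@[a*.001,b*.001,0]))-p)*(1 if f is w else .5))
    return np.array(r+[(q[4]-35)/1.])
q=least_squares(res,[.467,.3,.085,6,35]).x;print(q.round(4),res(q).round(1))
RT=down(90+q[3],35);a=-RT[:,2];top=q[:3]
np.savez('tab.npz',q=q)
for d in(.03,-.037): print(d,top+d*a)
plan(top+.03*a,RT,8)
E
```

```text
[ 0.4642  0.3027  0.0967  8.1193 34.9618] [ 0.4  0.1 -0.  -0.2  0.5  0.7 -0.5  0.5 -0.2 -0.9 -0.3 -1.1  0.   0.5
 -0.5 -0.6 -0. ]
0.03 [0.48119893 0.3051608  0.12128631]
-0.037 [0.44315452 0.29973322 0.06640313]
8 rows each [0.103, -0.006, 0.962] [0.003, -0.024, -0.021]
```

Emit:
move_arm --plan '[[[0.1, -0.01, 0.96, 0, -0.02, -0.02, 0.2], [0.1, -0.01, 0.96, 0, -0.02, -0.02, 0.2], [0.1, -0.01, 0.96, 0, -0.02, -0.02, 0.2], [0.1, -0.01, 0.96, 0, -0.02, -0.02, 0.2], [0.1, -0.01, 0.96, 0, -0.02, -0.02, 0.2], [0.1, -0.01, 0.96, 0, -0.02, -0.02, 0.2], [0.1, -0.01, 0.96, 0, -0.02, -0.02, 0.2], [0.1, -0.01, 0.96, 0, -0.02, -0.02, 0.2], [0, 0, 0, 0, 0, 0, 0.2], [0, 0, 0, 0, 0, 0, 0.2]]]'

```text
clock: 19.6
position: [0.4815, 0.305, 0.1224]
tool_rot: [-2.534, -0.003, 1.71]
force: [-0.5, -0.3, 0.8]
grip_width: 0.0515
finger_force: 0.0
```

```bash
python3 - <<'E'
from h import *
q=np.load('tab.npz')['q'];RT=down(90+q[3],35);a=-RT[:,2]
w=grab('wrist','w7');pickle.dump(w,open('w7.pkl','wb'));s=observe();print(s['position'],s['tool_rot'],s['clock'])
Rt=R.from_euler('ZY',q[3:],degrees=True).as_matrix()
pr=[np.round(proj(w,q[:3]+Rt@np.array(p)/1000),1) for p in((-7,50,0),(7,50,0),(-7,-50,0),(7,-50,0))];print(pr)
h=cv2.cvtColor(cv2.GaussianBlur(w['color'],(3,3),0),cv2.COLOR_RGB2HSV)
x0=int(pr[0][0])-14;y0=int(pr[0][1]);y1=int(pr[2][1])
for y in np.linspace(y0+8,y1-8,6).astype(int): print(y,x0,''.join('%4d'%h[y,x,2] if h[y,x,1]>100 else '   .' for x in range(x0,x0+46)))
xm=int((pr[0][0]+pr[1][0])/2)
for ys in(y0,y1): print([(y,int(h[y,xm-3:xm+4,1].mean()),int(h[y,xm-3:xm+4,2].mean())) for y in range(ys-14,ys+14,2) if y<420])
plan(q[:3]-.036*a,RT,8)
E
```

```text
[0.48192086 0.30493149 0.12267979] [-2.53433252 -0.00266998  1.70941647] 19.65
[array([269.6, 157.9]), array([293.6, 157.9]), array([271.4, 306.5]), array([292.1, 306.5])]
165 255    .   .   .   .   .   .  54  51  51  51  51  51  52  58  70  81  88  90  90  90  90  90  89  89  89  87  86  85  84  84  84  85  85  84  83  83  82  76  66  56  50  48  48  47  47  48
191 255    .   .   .   .   .   .  53  47  45  45  45  44  45  49  58  70  80  84  85  85  85  85  85  84  84  83  83  82  80  80  79  79  80  80  80  79  77  69  57  48  42  40  40  39  39  39
218 255    .   .   .   .   .   .   .  51  48  47  46  46  46  48  57  69  80  85  85  85  85  86  85  84  83  83  82  81  80  80  80  80  80  80  79  78  76  69  57  47  42  42  41  41  40  40
244 255    .   .   .   .   .   .   .   .   .   .   .   .   .   .   .   .   .  97  91  89  88  89  89  88  88  88  87  86  85  84  85  86  86  85  84  83  79  70  60  52  49  48  48  51  58   .
271 255    .   .   .   .   .   .   .   .   .   .   .   .   .   .   .   .   .   . 102  96  95  94  94  94  94  93  92  91  92  92  91  91  90  90  91  99   .   .   .   .   .   .   .   .   .   .
298 255    .   .   .   .   .   .   .   .   .   .   .   .   .   .   .   .   .   . 112 101  99  98  98  97  96  96  96  96  96  95  95  95  95  95  96 107   .   .   .   .   .   .   .   .   .   .
[(143, 54, 210), (145, 64, 141), (147, 101, 84), (149, 123, 81), (151, 128, 83), (153, 131, 84), (155, 132, 83), (157, 131, 83), (159, 133, 86), (161, 135, 87), (163, 136, 87), (165, 137, 86), (167, 139, 85), (169, 141, 85)]
[(292, 122, 95), (294, 122, 95), (296, 123, 96), (298, 122, 96), (300, 122, 96), (302, 122, 97), (304, 121, 97), (306, 103, 113), (308, 62, 190), (310, 52, 223), (312, 52, 226), (314, 51, 226), (316, 52, 225), (318, 51, 225)]
8 rows each [0.001, 0.001, 0.422] [0.004, -0.005, -0.001]
```

Emit:
move_arm --plan '[[[0, 0, 0.42, 0, 0, 0, 0.2], [0, 0, 0.42, 0, 0, 0, 0.2], [0, 0, 0.42, 0, 0, 0, 0.2], [0, 0, 0.42, 0, 0, 0, 0.2], [0, 0, 0.42, 0, 0, 0, 0.2], [0, 0, 0.42, 0, 0, 0, 0.2], [0, 0, 0.42, 0, 0, 0, 0.2], [0, 0, 0.42, 0, 0, 0, 0.2], [0, 0, 0, 0, 0, 0, 0.1], [0, 0, 0, 0, 0, 0, 0]]]'

```text
clock: 20.65
position: [0.4431, 0.2998, 0.0668]
tool_rot: [-2.533, -0.003, 1.71]
force: [0.4, 0.7, 1.2]
grip_width: 0.0428
finger_force: 0.0
```

Emit:
move_arm --plan '[[[0, 0, 0, 0, 0, 0, -0.3], [0, 0, 0, 0, 0, 0, -0.5], [0, 0, 0, 0, 0, 0, -1], [0, 0, 0, 0, 0, 0, -1], [0, 0, 0, 0, 0, 0, -1], [0, 0, 0, 0, 0, 0, -1], [0, 0, 0, 0, 0, 0, -1], [0, 0, 0, 0, 0, 0, -1], [0, 0, 0, 0, 0, 0, -1], [0, 0, 0, 0, 0, 0, -1]]]'

```text
clock: 21.65
position: [0.4433, 0.2998, 0.067]
tool_rot: [-2.534, -0.003, 1.71]
force: [2.9, 0.2, 6.0]
grip_width: 0.0138
finger_force: 39.9
```

Emit:
move_arm --plan '[[[0, 0, -0.1, 0, 0, 0, -1], [0, 0, -0.3, 0, 0, 0, -1], [0, 0, -0.5, 0, 0, 0, -1], [0, 0, -0.8, 0, 0, 0, -1], [0, 0, -0.8, 0, 0, 0, -1], [0, 0, -0.8, 0, 0, 0, -1], [0, 0, -0.8, 0, 0, 0, -1], [0, 0, -0.8, 0, 0, 0, -1], [0, 0, -0.6, 0, 0, 0, -1], [0, 0, -0.3, 0, 0, 0, -1]]]'

```text
clock: 22.65
position: [0.5096, 0.3087, 0.163]
tool_rot: [-2.534, -0.003, 1.709]
force: [-0.2, 1.0, -1.3]
grip_width: 0.0137
finger_force: 39.0
```

```bash
python3 - <<'E'
from h import *
w=grab('wrist','w8');pickle.dump(w,open('w8.pkl','wb'));s=observe();print(s['position'],s['tool_rot'],s['grip_width'],s['force'])
T=np.array(w['tool_from_camera']);w['R']=T[:3,:3];w['p']=T[:3,3]
q=np.load('tab.npz')['q']
for zt in(-.036,):
  print('pred top edge corners',[np.round(proj(w,p),1) for p in((.05,-.007,zt),(.05,.007,zt),(-.05,-.007,zt),(-.05,.007,zt))],'bottom +x end',np.round(proj(w,(.05,0,zt+.085)),1))
h=cv2.cvtColor(cv2.GaussianBlur(w['color'],(3,3),0),cv2.COLOR_RGB2HSV)
for y in range(120,420,10): print(y,''.join('%4d'%h[y,x,2]+('*' if h[y,x,1]>100 else ' ') for x in range(254,308,3)))
E
```

```text
[0.50976497 0.30876511 0.16311542] [-2.53468192 -0.00291029  1.70940003] 0.013672593926292964 [0.65987023 0.22375886 0.13744098]
pred top edge corners [array([262.2, 179.9]), array([300.4, 179.8]), array([266.4, 392.1]), array([296.4, 392. ])] bottom +x end [281.  154.7]
120  229  228  228  230  227  226  227  229  230  228  230  228  228  226  226  224  227  228 
130  225  225  226  226  230  229  227  227  230  229  226  230  227  225  228  228  224  221 
140  231  227  228  228  227  226  223  221  221  226  218  214  222  219  210  191  180  171 
150  113  103   99   71   62   53*  54*  53*  54*  54*  55*  54*  51*  52*  53*  55*  54*  54*
160   98  100   97   65   52*  68*  77*  77*  76*  77*  76*  76*  74*  60*  49*  48*  49*  48*
170   96   97   93   66   69*  79*  79*  80*  79*  79*  79*  78*  78*  78*  60*  44*  44*  45*
180   94   96   94   85*  79*  86*  89*  91*  90*  78*  76*  74*  73*  72*  72*  58*  41*  42*
190   94   94   94   87*  85*  85*  85*  84*  82*  80*  79*  78*  76*  77*  77*  68*  42*  40*
200   95   94   92   84*  86*  85*  85*  85*  82*  81*  79*  78*  78
[... 1320 characters left out ...]
*  74*  74*  74* 103* 210  193   40 
350   16   18   20   25   24   28   34*  46*  53*  56*  53*  43*  35*  26   22   24   18   17 
360   14   16   17   16   15   16   16   16   16   15   16   15   16   15   15   15   15   14 
370   14   15   14   14   14   15   15   15   16   15   15   15   15   15   15   15   16   14 
380   13   13   12   14   14   14   15   14   15   14   15   13   15   13   12   14   14   14 
390   13   14   13   12   14   13   12   12   11   13   12   14   12   13   12   11   14   12 
400   13   12   11   12   13   14   13   11   13   12   11   12   13   12   11   12   11   14 
410   10   13   12   13   13   12   13   12   12   13   12   12   13   13   14   12   13   12
```

Tablet held squarely; its top-edge corner is at row ~180, against a predicted 179.9. Carrying it to above the plinth.

```bash
python3 - <<'E'
from h import *
plan([.4425,-.0485,.13],down(92.3),20,[.5097,.3087,.1633],RM([-2.5345,-.003,1.7094]))
E
```

```text
20 rows each [-0.873, -0.213, 0.163] [-0.29, 0.013, 0.046]
```

Emit:
move_arm --plan '[[[-0.87, -0.21, 0.16, -0.29, 0.013, 0.046, -1], [-0.87, -0.21, 0.16, -0.29, 0.013, 0.046, -1], [-0.87, -0.21, 0.16, -0.29, 0.013, 0.046, -1], [-0.87, -0.21, 0.16, -0.29, 0.013, 0.046, -1], [-0.87, -0.21, 0.16, -0.29, 0.013, 0.046, -1], [-0.87, -0.21, 0.16, -0.29, 0.013, 0.046, -1], [-0.87, -0.21, 0.16, -0.29, 0.013, 0.046, -1], [-0.87, -0.21, 0.16, -0.29, 0.013, 0.046, -1], [-0.87, -0.21, 0.16, -0.29, 0.013, 0.046, -1], [-0.87, -0.21, 0.16, -0.29, 0.013, 0.046, -1]]]'

```text
clock: 23.7
position: [0.477, 0.1291, 0.1528]
tool_rot: [-2.838, 0.007, 1.661]
force: [0.1, -0.6, -1.4]
grip_width: 0.0136
finger_force: 39.2
```

Emit:
move_arm --plan '[[[-0.87, -0.21, 0.16, -0.29, 0.013, 0.046, -1], [-0.87, -0.21, 0.16, -0.29, 0.013, 0.046, -1], [-0.87, -0.21, 0.16, -0.29, 0.013, 0.046, -1], [-0.87, -0.21, 0.16, -0.29, 0.013, 0.046, -1], [-0.87, -0.21, 0.16, -0.29, 0.013, 0.046, -1], [-0.87, -0.21, 0.16, -0.29, 0.013, 0.046, -1], [-0.87, -0.21, 0.16, -0.29, 0.013, 0.046, -1], [-0.87, -0.21, 0.16, -0.29, 0.013, 0.046, -1], [-0.87, -0.21, 0.16, -0.29, 0.013, 0.046, -1], [-0.87, -0.21, 0.16, -0.29, 0.013, 0.046, -1]]]'

```text
clock: 24.7
position: [0.4423, -0.0476, 0.1293]
tool_rot: [3.141, 0.0, 1.611]
force: [0.5, 0.1, -0.3]
grip_width: 0.0135
finger_force: 39.2
```

Emit:
move_arm --plan '[[[0, 0, 0, 0, 0, 0, -1], [0, 0, 0, 0, 0, 0, -1], [0, 0, 0, 0, 0, 0, -1], [0, 0, 0, 0, 0, 0, -1], [0, 0, 0, 0, 0, 0, -1], [0, 0, 0, 0, 0, 0, -1], [0, 0, 0, 0, 0, 0, -1], [0, 0, 0, 0, 0, 0, -1], [0, 0, 0, 0, 0, 0, -1], [0, 0, 0, 0, 0, 0, -1]]]'

```text
clock: 25.7
position: [0.4429, -0.0471, 0.1295]
tool_rot: [-3.141, 0.0, 1.611]
force: [0.2, -0.3, -1.7]
grip_width: 0.0136
finger_force: 39.2
```

```bash
python3 - <<'E'
from h import *
w=grab('wrist','w9');pickle.dump(w,open('w9.pkl','wb'));s=observe();print(s['position'],s['tool_rot'],s['grip_width'],s['force'])
Rp=R.from_euler('z',2.3,degrees=True).as_matrix()
for a,b in((-35,75),(35,75),(35,-75),(-35,-75)): print('pl corner',np.round(proj(w,[.4425,-.0485,.012]+Rp@[a/1000,b/1000,0]),1))
h=cv2.cvtColor(w['color'],cv2.COLOR_RGB2HSV)
for y in range(100,300,12): print(y,' '.join('%d,%d'%(h[y,x,1],h[y,x,2]) for x in range(190,375,8)))
t=grab('top');print('plinth top',quad(t,(0,60,50),(25,255,255),(275,262,348,308),.012))
E
```

```text
[ 0.44288933 -0.04702706  0.12945341] [-3.14100362e+00  2.59420003e-04  1.61107425e+00] 0.01353138745183315 [ 0.02784818  0.03674654 -1.67427834]
pl corner [238.3 117.6]
pl corner [321.5 117.5]
pl corner [315.8 277. ]
pl corner [244.6 277. ]
100 55,216 52,214 53,220 55,212 55,208 56,208 54,219 54,212 58,206 55,215 54,211 53,215 56,213 54,217 56,211 54,214 55,213 54,212 53,216 55,218 54,214 55,210 54,214 52,215
112 54,224 53,212 54,214 52,212 54,208 55,207 56,209 55,214 55,205 56,214 57,203 56,219 54,216 55,212 57,209 54,218 59,204 55,215 54,218 54,216 55,213 54,213 54,218 55,218
124 56,208 54,212 54,212 53,218 56,215 54,211 130,108 182,181 182,172 181,173 180,163 182,174 181,173 180,167 178,175 177,169 169,157 55,215 53,216 56,218 55,212 56,218 54,213 55,215
136 55,214 55,208 51,223 56,210 55,209 56,215 97,103 189,177 185,174 183,170 185,163 187,173 183,174 182,168 183,176 179,167 163,155 55,215 56,215 55,219 53,215 57,205 54,222 54,216
148 64,80 65,94 57,185 57,205 65,90 65,86 79,84 171,73 165,74 167,75 188,163 189,167 185,172 185,164 182,175 181,168 159,154 56,215 55,214 55,215 54,
[... 1468 characters left out ...]
,62 154,78 152,79 151,76 160,174 59,65 103,67 69,107 57,210 55,212 57,211 54,218 55,207 54,207 52,216
268 54,213 58,208 56,206 51,213 55,205 55,213 71,65 66,35 52,59 83,46 150,78 153,75 150,75 154,73 56,59 56,64 90,37 61,167 54,214 56,209 55,217 57,211 56,211 56,215
280 56,206 54,208 57,202 56,199 55,208 59,202 64,32 70,33 44,58 88,32 148,74 145,74 147,71 147,73 55,51 45,51 77,33 71,36 57,205 55,210 54,211 53,213 55,217 55,209
292 66,31 30,34 60,162 57,203 63,167 62,33 64,28 85,27 85,24 66,27 157,73 162,71 146,70 148,67 91,28 91,28 60,30 66,31 62,37 57,189 56,213 63,61 51,40 64,40
plinth top ((437.8228454589844, 18.000465393066406), (73.06327819824219, 21.403472900390625), 2.298968553543091)
```

```bash
python3 - <<'E'
from h import *
w=load('w9')
S=cv2.cvtColor(w['color'],cv2.COLOR_RGB2HSV)[:,:,1].astype(float)
L=[];Rr=[]
for y in range(124,246,4):
    r=S[y-1:y+2].mean(0)>115
    xs=np.where(r[225:335])[0]+225; L.append((y,xs[0]-.5));Rr.append((y,xs[-1]+.5))
pl=[np.polyfit(*zip(*[(y,x) for y,x in e]),1) for e in(L,Rr)]
A=[onz(w,np.polyval(pl[i],y),y,.012 if 1 else 0) for i in(0,1) for y in(125,245)]
print(np.round(A,4)); print([x for _,x in L[::5]],[x for _,x in Rr[::5]])
for i in(0,2): d=A[i]-A[i+1];print('yaw',-np.degrees(np.arctan2(d[0],d[1])))
m=[(A[0]+A[2])/2,(A[1]+A[3])/2];print('mid',m)
print('top end row',[(y,S[y,250:310].mean().round()) for y in range(112,124)])
y=[y for y in range(112,124) if S[y,250:310].mean()>115][0]-.5
print('far end',onz(w,280,y,.012))
E
```

```text
[[ 0.4042  0.019   0.012 ]
 [ 0.4095 -0.0907  0.012 ]
 [ 0.4734  0.0217  0.012 ]
 [ 0.4781 -0.0881  0.012 ]]
[np.float64(237.5), np.float64(239.5), np.float64(239.5), np.float64(240.5), np.float64(241.5), np.float64(242.5), np.float64(243.5)] [np.float64(319.5), np.float64(319.5), np.float64(318.5), np.float64(317.5), np.float64(317.5), np.float64(316.5), np.float64(315.5)]
yaw 2.717780978077885
yaw 2.4496494593046294
mid [array([0.43882874, 0.02037425, 0.012     ]), array([ 0.44378274, -0.08940982,  0.012     ])]
top end row [(112, np.float64(56.0)), (113, np.float64(56.0)), (114, np.float64(57.0)), (115, np.float64(63.0)), (116, np.float64(86.0)), (117, np.float64(136.0)), (118, np.float64(172.0)), (119, np.float64(179.0)), (120, np.float64(180.0)), (121, np.float64(180.0)), (122, np.float64(181.0)), (123, np.float64(181.0))]
far end [0.43954513 0.02728492 0.012     ]
```

Emit:
move_arm --plan '[[[-0.03, -0.04, 0.2, 0, 0, -0.03, -1], [0, 0, 0.5, 0, 0, 0, -1], [0, 0, 0.6, 0, 0, 0, -1], [0, 0, 0.6, 0, 0, 0, -1], [0, 0, 0.5, 0, 0, 0, -1], [0, 0, 0.4, 0, 0, 0, -1], [0, 0, 0.2, 0, 0, 0, -1], [0, 0, 0.15, 0, 0, 0, -1], [0, 0, 0, 0, 0, 0, -1], [0, 0, 0, 0, 0, 0, -1]]]'

```text
clock: 26.8
position: [0.4422, -0.0477, 0.0667]
tool_rot: [-3.141, 0.0, 1.614]
force: [0.7, -0.7, -0.9]
grip_width: 0.0133
finger_force: 39.2
```

Emit:
move_arm --plan '[[[0, 0, 0.04, 0, 0, 0, -1], [0, 0, 0.03, 0, 0, 0, -1], [0, 0, 0.03, 0, 0, 0, -1], [0, 0, 0, 0, 0, 0, -1], [0, 0, 0, 0, 0, 0, -1], [0, 0, 0, 0, 0, 0, -1], [0, 0, 0, 0, 0, 0, -1], [0, 0, 0, 0, 0, 0, -1], [0, 0, 0, 0, 0, 0, -1], [0, 0, 0, 0, 0, 0, -1]]]'

```text
clock: 27.8
position: [0.4421, -0.0477, 0.0644]
tool_rot: [-3.141, 0.0, 1.614]
force: [0.9, -0.6, -1.0]
grip_width: 0.0137
finger_force: 39.2
```

Emit:
move_arm --plan '[[[0, 0, 0.04, 0, 0, 0, -1], [0, 0, 0.04, 0, 0, 0, -1], [0, 0, 0.03, 0, 0, 0, -1], [0, 0, 0.03, 0, 0, 0, -1], [0, 0, 0.01, 0, 0, 0, -1], [0, 0, 0, 0, 0, 0, -1], [0, 0, 0, 0, 0, 0, -1], [0, 0, 0, 0, 0, 0, -1], [0, 0, 0, 0, 0, 0, -1], [0, 0, 0, 0, 0, 0, -1]]]'

```text
clock: 28.8
position: [0.442, -0.0477, 0.0615]
tool_rot: [-3.141, 0.0, 1.614]
force: [-1.2, -0.5, -1.1]
grip_width: 0.0137
finger_force: 39.2
```

Emit:
move_arm --plan '[[[0, 0, 0.02, 0, 0, 0, -1], [0, 0, 0.02, 0, 0, 0, -1], [0, 0, 0.02, 0, 0, 0, -1], [0, 0, 0.02, 0, 0, 0, -1], [0, 0, 0, 0, 0, 0, -1], [0, 0, 0, 0, 0, 0, -1], [0, 0, 0, 0, 0, 0, -1], [0, 0, 0, 0, 0, 0, -1], [0, 0, 0, 0, 0, 0, -1], [0, 0, 0, 0, 0, 0, -1]]]'

```text
clock: 29.8
position: [0.4421, -0.0477, 0.0598]
tool_rot: [-3.141, 0.0, 1.614]
force: [0.1, 0.2, -1.2]
grip_width: 0.0136
finger_force: 39.2
```

Emit:
move_arm --plan '[[[0, 0, 0.02, 0, 0, 0, -1], [0, 0, 0.02, 0, 0, 0, -1], [0, 0, 0.02, 0, 0, 0, -1], [0, 0, 0.02, 0, 0, 0, -1], [0, 0, 0, 0, 0, 0, -1], [0, 0, 0, 0, 0, 0, -1], [0, 0, 0, 0, 0, 0, -1], [0, 0, 0, 0, 0, 0, -1], [0, 0, 0, 0, 0, 0, -1], [0, 0, 0, 0, 0, 0, -1]]]'

```text
clock: 30.8
position: [0.4424, -0.0481, 0.0593]
tool_rot: [3.141, 0.0, 1.614]
force: [-6.9, -2.4, 38.6]
grip_width: 0.0136
finger_force: 44.7
```

Contact at z≈0.0593. I'll back off by the over-travel, open slowly and retreat.

Emit:
move_arm --plan '[[[0, 0, -0.03, 0, 0, 0, -1], [0, 0, -0.02, 0, 0, 0, -1], [0, 0, 0, 0, 0, 0, -1], [0, 0, 0, 0, 0, 0, -1], [0, 0, 0, 0, 0, 0, -0.65], [0, 0, 0, 0, 0, 0, -0.6], [0, 0, 0, 0, 0, 0, -0.5], [0, 0, 0, 0, 0, 0, -0.3], [0, 0, 0, 0, 0, 0, -0.1], [0, 0, 0, 0, 0, 0, 0.2]]]'

```text
clock: 31.8
position: [0.442, -0.0477, 0.0592]
tool_rot: [-3.141, 0.0, 1.614]
force: [-0.1, -0.4, -0.0]
grip_width: 0.0506
finger_force: 0.0
```

Emit:
move_arm --plan '[[[0, 0, 0, 0, 0, 0, 0.2], [0, 0, -0.1, 0, 0, 0, 0.2], [0, 0, -0.4, 0, 0, 0, 0.2], [0, 0, -0.8, 0, 0, 0, 0.2], [0, 0, -1, 0, 0, 0, 0.2], [0, 0, -1, 0, 0, 0, 0.2], [0, 0, -1, 0, 0, 0, 0.2], [0, 0, -1, 0, 0, 0, 0.2], [0, 0, -1, 0, 0, 0, 0.2], [0, 0, -0.5, 0, 0, 0, 0.2]]]'

```text
clock: 32.8
position: [0.4425, -0.0477, 0.1971]
tool_rot: [3.14, 0.0, 1.614]
force: [-0.5, 0.6, -0.4]
grip_width: 0.0518
finger_force: 0.0
```

Emit:
move_arm --plan '[[[0.5, 0, -0.3, 0, 0, 0, 0.2], [0.8, 0, -0.3, 0, 0, 0, 0.2], [0.8, 0, -0.3, 0, 0, 0, 0.2], [0.8, 0, -0.3, 0, 0, 0, 0.2], [0.8, 0, -0.3, 0, 0, 0, 0.2], [0.8, 0, -0.3, 0, 0, 0, 0.2], [0.8, 0, -0.3, 0, 0, 0, 0.2], [0.4, 0, 0, 0, 0, 0, 0.2], [0, 0, 0, 0, 0, 0, 0.2], [0, 0, 0, 0, 0, 0, 0.2]]]'

```text
clock: 33.8
position: [0.437, 0.0656, 0.2369]
tool_rot: [-3.14, 0.001, 1.614]
force: [0.9, -0.6, -0.4]
grip_width: 0.0512
finger_force: 0.0
```

```bash
python3 - <<'E'
from h import *
g=grab('scene','sEnd');w=grab('wrist','wEnd');pickle.dump(w,open('w10.pkl','wb'));t=grab('top','tEnd');s=observe();print(s['position'],s['clock'])
Rp=R.from_euler('z',2.5,degrees=True).as_matrix()
for n_,f in(('s',g),('t',t),('w',w)):
    c=np.array([proj(f,[.442,-.0477,.097]+Rp@[a/1000,b/1000,0]) for a,b in((-7,50),(7,50),(7,-50),(-7,-50))]);print(n_,'pred',c.round(1).tolist())
    x0,y0=np.maximum(c.min(0).astype(int)-8,0);x1,y1=c.max(0).astype(int)+9
    try:
        b=band(f,(x0,y0,x1,min(y1,420)),(13,120,100),(18,172,255));print(b[0].round(1).tolist(),b[2])
    except Exception as e: print(e)
print('knob top scene pred',np.round(proj(g,M+n*.037),1),'flange',np.round(proj(g,M+n*.005),1))
h=cv2.cvtColor(g['color'],cv2.COLOR_RGB2HSV)
for y in range(205,240,2): print(y,' '.join('%d,%d'%(h[y,x,0],h[y,x,2]) for x in range(266,312,2)))
E
```

```text
[0.43715361 0.06551266 0.23703201] 33.95
s pred [[221.4, 193.5], [225.9, 195.5], [201.7, 221.8], [197.1, 219.6]]
[[198.0, 221.1], [221.6, 194.9], [224.7, 197.6], [201.1, 223.9]] 111.5
t pred [[292.2, 287.3], [291.6, 281.4], [333.5, 276.9], [334.2, 282.8]]
[[300.4, 280.8], [333.5, 277.2], [334.1, 282.8], [301.0, 286.3]] 143.5
w pred [[274.1, 254.9], [287.5, 254.9], [287.2, 334.8], [274.9, 334.8]]
[[268.9, 255.8], [288.8, 254.9], [292.1, 333.7], [272.1, 334.6]] 987.5
knob top scene pred [289.8 220.4] flange [285.7 224.1]
205 18,170 17,175 19,176 18,170 17,170 18,170 17,173 17,177 17,173 17,170 16,171 18,172 18,172 17,171 18,170 17,169 18,170 17,171 17,175 17,170 17,166 18,169 17,173
207 18,172 17,174 17,171 16,170 17,169 18,170 17,167 17,166 18,169 18,166 17,171 17,172 18,175 17,172 17,174 18,170 17,170 18,170 17,169 16,170 16,166 18,167 18,165
209 18,170 16,170 17,174 18,170 17,172 17,177 17,172 17,171 17,168 17,169 17,171 17,174 17,174 17,173 19,174 17,171 18,170 16,172 17,172 17,173 17,171 16,172 17,170
211 17,174 17,170 17,173 18,170 16,173 17,175 18,172 18,169 17,170 16,169 18,168
[... 1526 characters left out ...]
1,76 10,49 12,52 12,47 10,70 13,120 18,174 17,174 18,177 17,175 18,170 17,169 18,175 18,172 18,170
233 51,58 54,66 55,65 54,64 56,69 57,70 58,68 43,55 10,64 9,82 12,50 9,78 13,70 17,173 18,179 17,169 17,171 18,174 16,151 17,177 17,173 18,169 16,173
235 40,48 54,65 54,65 54,62 55,62 59,72 59,69 56,68 57,63 48,62 48,60 52,61 21,50 17,178 18,176 16,171 17,132 13,133 12,124 18,171 17,169 16,168 17,176
237 0,63 52,59 55,62 55,63 52,62 52,61 53,62 54,63 52,63 53,61 51,63 53,64 9,74 15,139 18,174 12,138 13,121 13,142 13,137 14,155 18,172 17,170 16,175
239 0,62 45,50 53,60 53,61 51,60 53,58 53,61 52,59 53,59 53,60 54,62 17,62 11,82 12,114 13,142 12,127 12,130 13,116 13,96 17,162 16,174 17,172 17,168
```

```bash
python3 -c "
from workcell import job_done
print(job_done())"
```

```text
the job is handed in; nothing more can be done
None
```

I set the small stopper home in the flask neck until its flange met the rim, then stood the tablet on its long edge, centred along the plinth. I handed the job in at about 34 s; final camera measurements matched both target positions, but I haven't seen the judge's verdict.

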